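Find the socket for the castor nut and tighten it

TASK

Find out which of the three deep sockets on the wooden board fits the hex nut of the castor clamped in the vise (too small a socket will not go down over the nut, too large a one turns without moving it), push it fully down over the nut and with it turn the nut clockwise until it stops. Finish while still gripping that socket, upright and fully seated on the tightened nut, with the other two sockets standing on posts of the board, and the tools, the jar and the waiting castors beside them left alone.

Things in the scene. Friction and masses are not known exactly. Their poses are not given: they have to be found in the camera images.
- vise_centre (a point): On the centre line of the castor clamped in the low green vise, 96.5 mm above the bench, level with the washer (36 mm) on the castor's square grey plate (60 mm), under the nut. Vise (jaws 64 mm high, screw towards the robot) and castors are fixed. The castor whose nut_?_seat lies here is the clamped one, the others wait in a low wooden stand.
- nut_k_seat (a point): Underside centre of the brass hex nut of castor K, on top of its washer: the plane where a seated socket's mouth rests. z up; x points through a corner of the nut (corners every 60 deg). It is 16, 19 or 22 mm across flats (each castor different, which is not known) and 9 to 12 mm high, lightly oiled, chamfered 1.6 mm at the top; a stem 10 to 14 mm thick stands 10 mm out of it.
- nut_k (a joint): Turn of the nut of castor K, rad: grows clockwise seen from above (tightening). Starts between 0.1 and 0.6, turns with a steady drag of 0.1 N m, stays where left, stops firmly at 1.0, hand-tight.
- nut_m_seat (a point): Underside centre of the brass hex nut of castor M, on top of its washer: the plane where a seated socket's mouth rests. z up; x points through a corner of the nut (corners every 60 deg). It is 16, 19 or 22 mm across flats (each castor different, which is not known) and 9 to 12 mm high, lightly oiled, chamfered 1.6 mm at the top; a stem 10 to 14 mm thick stands 10 mm out of it.
- nut_m (a joint): Turn of the nut of castor M, rad: grows clockwise seen from above (tightening). Starts between 0.1 and 0.6, turns with a steady drag of 0.1 N m, stays where left, stops firmly at 1.0, hand-tight.
- nut_q_seat (a point): Underside centre of the brass hex nut of castor Q, on top of its washer: the plane where a seated socket's mouth rests. z up; x points through a corner of the nut (corners every 60 deg). It is 16, 19 or 22 mm across flats (each castor different, which is not known) and 9 to 12 mm high, lightly oiled, chamfered 1.6 mm at the top; a stem 10 to 14 mm thick stands 10 mm out of it.
- nut_q (a joint): Turn of the nut of castor Q, rad: grows clockwise seen from above (tightening). Starts between 0.1 and 0.6, turns with a steady drag of 0.1 N m, stays where left, stops firmly at 1.0, hand-tight.
- socket_red_mid (a point): Centre of the 16 mm deep socket: dark steel cylinder 26 mm across, 80 mm long, red band and red top face, about 190 g. Starts standing over a post, its mouth 40 mm below this point. z runs up the axis, x through a corner of the hexagon inside. Its upper 32 mm are solid: grip there.
- socket_red_mouth (a point): Centre of the mouth (lower end) of the red socket, axes as at its mid point. The hexagonal hole is 16 mm across flats plus 1 mm of play, 48 mm deep. It goes over a nut of its size when the x axes agree modulo 60 deg within about 5 deg.
- socket_yellow_mid (a point): Centre of the 19 mm deep socket: dark steel cylinder 30 mm across, 80 mm long, yellow band and yellow top face, about 240 g. Starts standing over a post, its mouth 40 mm below this point. z runs up the axis, x through a corner of the hexagon inside. Its upper 32 mm are solid: grip there.
- socket_yellow_mouth (a point): Centre of the mouth (lower end) of the yellow socket, axes as at its mid point. The hexagonal hole is 19 mm across flats plus 1 mm of play, 48 mm deep. It goes over a nut of its size when the x axes agree modulo 60 deg within about 5 deg.
- socket_blue_mid (a point): Centre of the 22 mm deep socket: dark steel cylinder 34 mm across, 80 mm long, blue band and blue top face, about 300 g. Starts standing over a post, its mouth 40 mm below this point. z runs up the axis, x through a corner of the hexagon inside. Its upper 32 mm are solid: grip there.
- socket_blue_mouth (a point): Centre of the mouth (lower end) of the blue socket, axes as at its mid point. The hexagonal hole is 22 mm across flats plus 1 mm of play, 48 mm deep. It goes over a nut of its size when the x axes agree modulo 60 deg within about 5 deg.
- post_0 (a point): Foot of one of the three posts of the wooden socket board, on its upper face 18 mm above the bench. The post, 10 mm thick, rises 43 mm from here. The board (64 x 220 mm) is fixed; the posts stand 68 mm apart along its y axis (x points across the row). A socket stands over each at the start, in any order.
- post_1 (a point): Foot of one of the three posts of the wooden socket board, on its upper face 18 mm above the bench. The post, 10 mm thick, rises 43 mm from here. The board (64 x 220 mm) is fixed; the posts stand 68 mm apart along its y axis (x points across the row). A socket stands over each at the start, in any order.
- post_2 (a point): Foot of one of the three posts of the wooden socket board, on its upper face 18 mm above the bench. The post, 10 mm thick, rises 43 mm from here. The board (64 x 220 mm) is fixed; the posts stand 68 mm apart along its y axis (x points across the row). A socket stands over each at the start, in any order.
- ratchet: Ratchet handle, 250 mm long, steel with a black grip, lying on the bench beyond the socket board. Not needed; origin at its underside.
- screwdriver: Screwdriver with an orange handle, lying in front of the socket board. Not needed; origin at its underside.
- tacks: Glass jar of tacks, 64 mm across, 75 mm tall, standing beyond the vise. Not needed; origin at its underside.
Mind the look-alikes: they are no part of the job. What is shaped like the part that bears socket_red_mid but orange or pink is not meant.

How it is judged (in metres and radians):
On the way:
1. a socket, held by the gripper, is fully down on the nut of the castor in the vise, before that nut is tight (((horizontal distance between nut_k_seat and vise_centre below 0.02 m and value of joint nut_k below 0.85 rad) or (horizontal distance between nut_m_seat and vise_centre below 0.02 m and value of joint nut_m below 0.85 rad) or (horizontal distance between nut_q_seat and vise_centre below 0.02 m and value of joint nut_q below 0.85 rad)) and ((horizontal distance between socket_red_mouth and vise_centre below 0.0025 m and z of socket_red_mouth in the frame of vise_centre below 0.003 m and angle between socket_red_mouth's own z axis and vertical below 0.08 rad and contact force between the fingers and socket_red above 2 N) or (horizontal distance between socket_yellow_mouth and vise_centre below 0.0025 m and z of socket_yellow_mouth in the frame of vise_centre below 0.003 m and angle between socket_yellow_mouth's own z axis and vertical below 0.08 rad and contact force between the fingers and socket_yellow above 2 N) or (horizontal distance between socket_blue_mouth and vise_centre below 0.0025 m and z of socket_blue_mouth in the frame of vise_centre below 0.003 m and angle between socket_blue_mouth's own z axis and vertical below 0.08 rad and contact force between the fingers and socket_blue above 2 N))), for 0.1 s.
At the end, for the whole second after the job is handed in: The fitting socket is fully down over the nut of the castor in the vise (mouth within 3 mm of the washer, 2.5 mm off-centre, upright within 4.5 deg), that nut is at its stop (joint above 0.93), the gripper still grips that socket, and the other two stand upright over posts of the board, untouched (((horizontal distance between nut_k_seat and vise_centre below 0.02 m and value of joint nut_k above 0.93 rad) or (horizontal distance between nut_m_seat and vise_centre below 0.02 m and value of joint nut_m above 0.93 rad) or (horizontal distance between nut_q_seat and vise_centre below 0.02 m and value of joint nut_q above 0.93 rad)) and ((horizontal distance between socket_red_mouth and vise_centre below 0.0025 m and z of socket_red_mouth in the frame of vise_centre below 0.003 m and angle between socket_red_mouth's own z axis and vertical below 0.08 rad and contact force between the fingers and socket_red above 2 N and (angle between socket_yellow_mouth's own z axis and vertical below 0.08 rad and height (world z) of socket_yellow_mouth below 0.03 m and (horizontal distance between socket_yellow_mouth and post_0 below 0.012 m or horizontal distance between socket_yellow_mouth and post_1 below 0.012 m or horizontal distance between socket_yellow_mouth and post_2 below 0.012 m) and contact force between socket_yellow and the arm below 0.5 N and contact force between socket_yellow and the fingers below 0.5 N) and (angle between socket_blue_mouth's own z axis and vertical below 0.08 rad and height (world z) of socket_blue_mouth below 0.03 m and (horizontal distance between socket_blue_mouth and post_0 below 0.012 m or horizontal distance between socket_blue_mouth and post_1 below 0.012 m or horizontal distance between socket_blue_mouth and post_2 below 0.012 m) and contact force between socket_blue and the arm below 0.5 N and contact force between socket_blue and the fingers below 0.5 N)) or (horizontal distance between socket_yellow_mouth and vise_centre below 0.0025 m and z of socket_yellow_mouth in the frame of vise_centre below 0.003 m and angle between socket_yellow_mouth's own z axis and vertical below 0.08 rad and contact force between the fingers and socket_yellow above 2 N and (angle between socket_red_mouth's own z axis and vertical below 0.08 rad and height (world z) of socket_red_mouth below 0.03 m and (horizontal distance between socket_red_mouth and post_0 below 0.012 m or horizontal distance between socket_red_mouth and post_1 below 0.012 m or horizontal distance between socket_red_mouth and post_2 below 0.012 m) and contact force between socket_red and the arm below 0.5 N and contact force between socket_red and the fingers below 0.5 N) and (angle between socket_blue_mouth's own z axis and vertical below 0.08 rad and height (world z) of socket_blue_mouth below 0.03 m and (horizontal distance between socket_blue_mouth and post_0 below 0.012 m or horizontal distance between socket_blue_mouth and post_1 below 0.012 m or horizontal distance between socket_blue_mouth and post_2 below 0.012 m) and contact force between socket_blue and the arm below 0.5 N and contact force between socket_blue and the fingers below 0.5 N)) or (horizontal distance between socket_blue_mouth and vise_centre below 0.0025 m and z of socket_blue_mouth in the frame of vise_centre below 0.003 m and angle between socket_blue_mouth's own z axis and vertical below 0.08 rad and contact force between the fingers and socket_blue above 2 N and (angle between socket_red_mouth's own z axis and vertical below 0.08 rad and height (world z) of socket_red_mouth below 0.03 m and (horizontal distance between socket_red_mouth and post_0 below 0.012 m or horizontal distance between socket_red_mouth and post_1 below 0.012 m or horizontal distance between socket_red_mouth and post_2 below 0.012 m) and contact force between socket_red and the arm below 0.5 N and contact force between socket_red and the fingers below 0.5 N) and (angle between socket_yellow_mouth's own z axis and vertical below 0.08 rad and height (world z) of socket_yellow_mouth below 0.03 m and (horizontal distance between socket_yellow_mouth and post_0 below 0.012 m or horizontal distance between socket_yellow_mouth and post_1 below 0.012 m or horizontal distance between socket_yellow_mouth and post_2 below 0.012 m) and contact force between socket_yellow and the arm below 0.5 N and contact force between socket_yellow and the fingers below 0.5 N)))); the arm keeps its last pose, push and grip.
It fails at once if the ratchet handle, the screwdriver or the jar of tacks is moved by more than 4 cm (distance of any of ratchet, screwdriver, tacks from where it was at the start of the episode above 0.04 m).
It fails at once if a nut on a castor that is waiting in the stand is turned up ((horizontal distance between nut_k_seat and vise_centre above 0.04 m and value of joint nut_k above 0.7 rad) or (horizontal distance between nut_m_seat and vise_centre above 0.04 m and value of joint nut_m above 0.7 rad) or (horizontal distance between nut_q_seat and vise_centre above 0.04 m and value of joint nut_q above 0.7 rad)).
It also fails if it takes over 72 s, if anything falls off the work surface, if the arm or the gripper's body presses on something with over 40 N, if the wrist force passes 120 N, or if a joint passes its speed limit or range.

ROBOT

A 6-joint arm with a two-finger parallel gripper is mounted at the origin on the work surface. World frame = base frame: x ahead of the robot, y to its left, z up, the work surface at z = 0. Lengths are in mm, angles in rad, forces in N, time in s.
With the tool pointing down it reaches from about 350 to 975 mm from the base axis. Payload 17.4 kg.
Tool frame: the origin (TCP) lies between the finger pads; the fingertips stand manip.tip_reach ahead of it and the grasp point (between the pads) lies 5 mm behind it (manip.tip_reach is the distance from the TCP to the fingertips, in mm); z points along the fingers, y is the line along which they close (so a half turn about z gives the same grasp; the last joint's range is limited). The gripper opens to 85 mm and grips with 20 to 120 N. Pads are 22 mm wide; open, the fingers measure 114 mm over their backs; the gripper's body (76 mm by 85 mm) begins 54 mm behind the grasp point. The pads swing forward as they close: fully open they stand 13 mm farther back than shut.
Start: joints at [1.285, 0.116, 1.442, -0, 1.584, -0.038], TCP at [165.566, 654.385, 217.203] pointing down, gripper open.
Joint ranges: [-2.83, 2.83], [-0.83, 2.19], [0.07, 2.5], [-1.14, 4.28], [0.01, 3], [-2.97, 2.97]. Speed limits (rad/s): [1.89, 1.89, 2.22, 3.14, 3.14, 3.14].

INTERFACE

Orientations are given as a unit quaternion [x, y, z, w].
In Python, from cell import manip gives the robot as it stands.
- The arm moves only by the shell command python3 -m crank 'ROWS' [OPENING] [FORCE]. ROWS is JSON, a list of rows, each a list of 2 entries, a list of its own where there are three numbers: the shift along the tool's x, y, z in m, then the turn about the tool's z in rad. A call has 1 to 8 rows; each row shifts and turns the commanded pose from where the row before left it, along the tool's axes as they then stand; what a row does not reach is not made up. A row lasts 1/12 s, in which the tool goes at most 41.7 mm and 7.16 degrees, less where a joint would pass 70% of its speed; a pose out of reach is approached as far as the arm can. A call is refused whole if a number of a shift passes 0.0417 or a number of a turn 0.125, either way. A call with a gripper value outside its range is refused whole. OPENING is the closure, from 0 (fully open) to 1 (shut), set as the call begins (- or left out, the last holds). The fingers move at their own pace and stop on an object; FORCE is the grip in N (left out, the last holds). Time passes only in rows, so rows that do not move let the fingers close. It gives the time, the measured TCP pose, the force, the opening and the grip force at its end, in the units of the state.
- manip.observe(): the state, without advancing time (a new reading comes with each control period).
- manip.get_image(name): name is "side" or "top" or "wrist"; returns a dict with "frame" (480x640x3 uint8, red, green, blue), "z_map" (480x640 float32, mm along the optical axis (not along the pixel's ray), 0 where there is no reading), "mtx" (3x3 intrinsics, pixels), "dist" ([k1, k2, p1, p2, k3] as OpenCV has them; the pictures are not rectified), "R" (3x3) and "t" (3): a world point X has camera coordinates R X + t. Camera axes: x right, y down, z forward; pixel columns grow to the right and rows downward; lengths in mm; the calibration is good to about 2 mm. A picture is of the moment at which its call begins.
- manip.sign_off(): hands the job in; it is judged then, once.
The state is a dict: "clock": time; "joints": joint angles; "dq": joint speeds; "effort": joint torques, N m; "eef_pos": TCP position; "ee_rot": TCP orientation; "wrist_force": force on the tool from outside, world axes, zero at the start; "wrist_torque": the same for the moment, N m; "grip_width": opening from 0.0 (shut) to 1.0 (fully open); "gripper_force": force on a finger pad.
Only numpy, scipy, OpenCV 4.12 (cv2) and the standard library are available. Lean on these libraries where they do the work, as an engineer would, in place of code of your own. Each camera call takes 0.05 s, during which the arm holds its last target. There are 200 camera calls.

## Working session

There is one attempt and no reset: what is moved stays moved. The work goes in short steps, Python scripts to look and compute and a shell command to move; the robot and the scene stay as the last step left them, time stands still between calls to the robot, and variables do not carry over. Pictures are saved under pics/ and viewed, at most 10 in all, crops included, and the job is handed in when it is done.

```bash
ls; mkdir -p pics
cat > h.py <<'E'
import numpy as np, cv2
from cell import manip
def grab(n):
    d=manip.get_image(n); np.savez(f'{n}.npz',**{k:np.array(v) for k,v in d.items()}); return d
def load(n): return dict(np.load(f'{n}.npz'))
def ray(d,uv):
    p=cv2.undistortPoints(np.array(uv,float).reshape(-1,1,2),d['mtx'],d['dist'])[:,0]
    r=np.c_[p,np.ones(len(p))]@d['R']; return -d['R'].T@d['t'], r
def plane(d,uv,z):
    o,r=ray(d,uv); return o+r*((z-o[2])/r[:,2])[:,None]
def proj(d,X):
    return cv2.projectPoints(np.array(X,float).reshape(-1,1,3),cv2.Rodrigues(d['R'])[0],np.array(d['t'],float),d['mtx'],d['dist'])[0][:,0]
E
python3 - <<'E'
from h import *
print(manip.tip_reach,manip.observe())
a=grab('top');b=grab('side');c=grab('wrist')
for n,d in zip('tsw',(a,b,c)):
    print(n,(-d['R'].T@d['t']).round(),d['R'].round(2).tolist(),d['mtx'][0,0])
cv2.imwrite('pics/t0.png',a['frame'][...,::-1])
cv2.imwrite('pics/s0.png',b['frame'][...,::-1])
E
```

```text
pics
14.0 {'clock': 0.0, 'joints': array([ 1.28523970e+00,  1.16474531e-01,  1.44225845e+00, -1.42863409e-06,
        1.58401751e+00, -3.77828565e-02]), 'dq': array([ 1.33818040e-03,  4.58805377e-04,  6.93436150e-04, -1.61826591e-05,
        2.25470402e-04, -2.78189360e-05]), 'effort': array([ 1.69857183e-03, -7.31998730e+01, -6.32486773e+01, -3.44731859e-05,
        6.27583126e-03, -1.12085002e-04]), 'eef_pos': array([165.47975792, 654.18434329, 216.47414167]), 'ee_rot': array([ 1.23570215e-01,  9.92335662e-01, -5.71487191e-04, -9.24819498e-05]), 'wrist_force': array([ 0.15923946, -0.56636688, -0.67062385]), 'wrist_torque': array([0.02010899, 0.00188882, 0.04341765]), 'gripper_force': 0.0, 'grip_width': 0.9993279483333621}
t [ 390.   43. 1134.] [[-0.02, -1.0, -0.01], [-0.99, 0.02, -0.14], [0.14, 0.01, -0.99]] 493.2599258007805
s [464. 763. 813.] [[-0.99, -0.11, -0.01], [-0.07, 0.7, -0.71], [0.09, -0.71, -0.7]] 582.2943987772138
w [ 87. 675. 374.] [[0.25, 0.97, -0.0], [0.92, -0.23, 0.32], [0.31, -0.08, -0.95]] 411.93005126185193
```

View pics/t0.png

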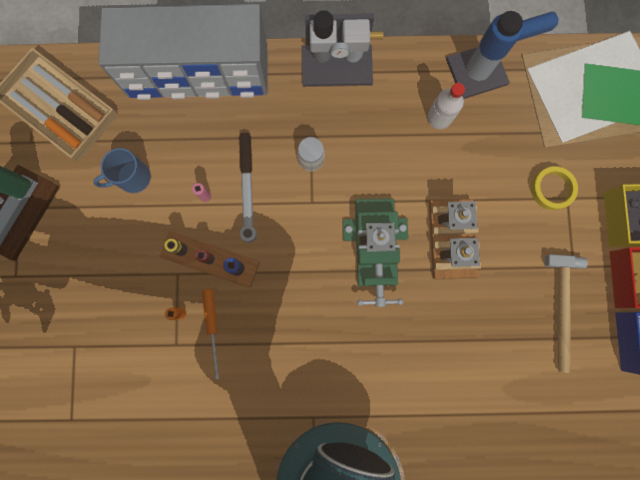

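View pics/s0.png

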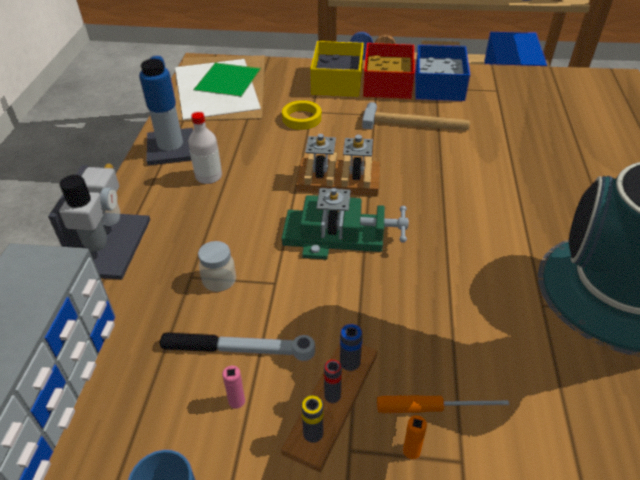

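Top view: on the board stand the yellow (173,246), red (204,256) and blue (233,266) sockets. The pink (201,191) and orange (175,314) items are off the board and don't match the colours, so they're decoys. The clamped castor is at (381,237) in the green vise, and two others wait at (463,215) and (465,252).

Run:
```python
from h import *
d=load('top'); s=load('side')
im=d['frame']
hsv=cv2.cvtColor(im,cv2.COLOR_RGB2HSV); H,S,V=[hsv[...,i].astype(int) for i in range(3)]
M={'yellow':((H>22)&(H<35)&(S>140)),'red':((H<6)|(H>172))&(S>110),'blue':((H>108)&(H<130)&(S>120))}
B={'yellow':(173,246),'red':(204,256),'blue':(233,266)}
for n,m in M.items():
    x,y=B[n]; k=np.zeros(m.shape,bool);k[y-16:y+17,x-16:x+17]=1
    v,u=np.nonzero(m&k); print(n,len(u),u.mean(),v.mean(),plane(d,[[u.mean(),v.mean()]],96)[0].round(1), d['z_map'][y,x])
print(plane(d,[[381,237],[463,215],[465,252]],96.5).round(1))
# plate by depth: heights
vv,uu=np.mgrid[0:480,0:640]
o,r=ray(d,np.c_[uu.ravel(),vv.ravel()]); P=o+r*d['z_map'].ravel()[:,None]
P=P.reshape(480,640,3)
for (x,y) in [(381,237),(463,215),(465,252)]:
    Q=P[y-20:y+21,x-20:x+21].reshape(-1,3); q=Q[(Q[:,2]>85)&(Q[:,2]<101)]
    t=Q[Q[:,2]>112]
    print(len(q),q.mean(0).round(1),(q.max(0)+q.min(0))[:2]/2,len(t),t.mean(0).round(1) if len(t) else '',Q[:,2].max())
    c=cv2.minAreaRect(q[:,:2].astype(np.float32)); print(c)
st=np.hstack([cv2.resize(im[215:290,140:260],None,fx=4,fy=4,interpolation=2)[:300,:480],cv2.resize(im[200:275,345:425],None,fx=4,fy=4,interpolation=2)])
cv2.imwrite('pics/c1.png',st[...,::-1])
```

```text
yellow 99 172.3030303030303 245.07070707070707 [525.7 346.7  96. ] 1045.0868
red 68 202.61764705882354 255.5441176470588 [502.2 281.6  96. ] 1043.7097
blue 62 230.61290322580646 263.96774193548384 [483.2 222.   96. ] 1039.0555
[[ 534.9  -97.3   96.5]
 [ 579.2 -274.2   96.5]
 [ 499.7 -273.6   96.5]]
736 [536.4 -95.4  94.3] [537.06021944 -95.86802061] 26 [502.6 -63.3 350.5] 1133.7075291338542
((536.8219604492188, -95.87844848632812), (59.678199768066406, 60.61282730102539), 0.6897370219230652)
710 [ 580.6 -272.5   94.1] [ 581.14186629 -273.15001412] 37 [ 544.8 -213.1  308.8] 1133.7075291338542
((581.1327514648438, -273.1970520019531), (61.34357833862305, 59.99465560913086), 89.58637237548828)
695 [ 500.7 -272.6   93.9] [ 500.92704519 -273.50988836] 53 [ 482.  -219.4  289.9] 1133.7075291338542
((500.6811828613281, -273.38739013671875), (61.56290817260742, 59.78834533691406), 89.47396850585938)
```

View pics/c1.png

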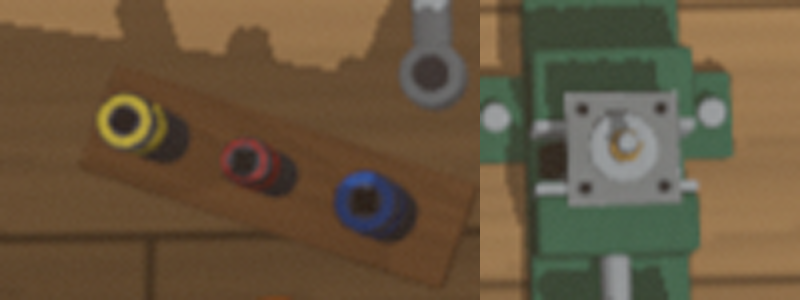

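```bash
R='python3 -m crank'; python3 -m crank '[[[-0.03,-0.0196,-0.002],0],[[-0.03,-0.0196,-0.002],0],[[-0.03,-0.0196,-0.002],0],[[-0.03,-0.0196,-0.002],0],[[-0.03,-0.0196,-0.002],0],[[-0.03,-0.0196,-0.002],0],[[-0.03,-0.0196,-0.002],0]]' 0
python3 -m crank '[[[-0.03,-0.0196,-0.002],0],[[-0.03,-0.0196,-0.002],0],[[-0.03,-0.0196,-0.002],0],[[-0.03,-0.0196,-0.002],0],[[-0.03,-0.0196,-0.002],0],[[-0.03,-0.0196,-0.002],0],[[-0.03,-0.0196,-0.002],0]]'
python3 -m crank '[[[0,0,0],0],[[0,0,0],0],[[0,0,0],0]]'
python3 - <<'E'
from h import *
d=grab('wrist'); print(manip.observe()['eef_pos'],manip.observe()['ee_rot'])
cv2.imwrite('pics/w1.png',d['frame'][...,::-1])
E
```

```text
clock: 0.73
eef_pos: [336.3, 468.4, 231.2]
ee_rot: [0.123, 0.992, -0.0, -0.0]
wrist_force: [-0.7, 0.2, -0.5]
grip_width: 1.004
gripper_force: 0.0
clock: 1.32
eef_pos: [506.3, 283.8, 245.2]
ee_rot: [0.124, 0.992, 0.0, 0.0]
wrist_force: [0.3, 0.9, -0.5]
grip_width: 1.002
gripper_force: 0.0
clock: 1.57
eef_pos: [505.2, 285.5, 245.0]
ee_rot: [0.124, 0.992, -0.0, -0.0]
wrist_force: [-0.2, 0.4, 0.3]
grip_width: 1.0
gripper_force: 0.0
[504.93597105 285.86800062 244.98750281] [ 1.23354617e-01  9.92362629e-01 -1.17537614e-05 -2.26847401e-04]
```

View pics/w1.png

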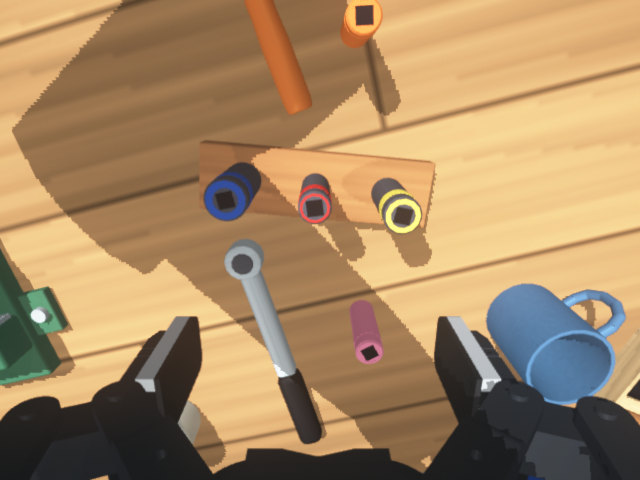

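```bash
python3 - <<'E'
from h import *
d=load('wrist'); im=d['frame']
hsv=cv2.cvtColor(im,cv2.COLOR_RGB2HSV); H,S,V=[hsv[...,i].astype(int) for i in range(3)]
C={'yellow':(403,215),'red':(314,207),'blue':(226,200)}; w={'yellow':30,'red':26,'blue':34}
M={'yellow':((H>22)&(H<35)&(S>120)),'red':((H<6)|(H>172))&(S>110),'blue':((H>105)&(H<130)&(S>120))}
for n,(x,y) in C.items():
    k=np.zeros(im.shape[:2],np.uint8);cv2.circle(k,(x,y),8,1,-1)
    sq=((V<75)&(np.hypot(*(np.mgrid[0:480,0:640]-np.array([y,x])[:,None,None]))<13)).astype(np.uint8)
    v,u=np.nonzero(sq); c=cv2.findContours(sq,0,1)[0]; c=max(c,key=cv2.contourArea)
    p=plane(d,[[u.mean(),v.mean()]],98)[0]
    q=plane(d,c.reshape(-1,2),98)[:,:2].astype(np.float32); r=cv2.minAreaRect(q)
    print(n,len(u),p.round(1),r)
E
python3 -m crank '[[[-0.0115,-0.033,0.0064],0],[[-0.0115,-0.033,0.0064],0],[[-0.0115,-0.033,0.0064],0],[[-0.0115,-0.033,0.0064],0],[[-0.0115,-0.033,0.0064],0],[[-0.0115,-0.033,0.0064],0]]'
python3 -m crank '[[[-0.0115,-0.033,0.0064],0],[[-0.0115,-0.033,0.0064],0],[[-0.0115,-0.033,0.0064],0],[[-0.0115,-0.033,0.0064],0],[[-0.0115,-0.033,0.0064],0],[[0,0,0],0],[[0,0,0],0],[[0,0,0],0]]'
python3 - <<'E'
from h import *
d=grab('wrist'); print(manip.observe()['eef_pos'])
u,v=proj(d,[[537,-96,106]])[0].astype(int); print(u,v,(-d['R'].T@d['t']))
v=max(v,75)
cv2.imwrite('pics/w2.png',cv2.resize(d['frame'][v-75:v+75,u-100:u+100,::-1],None,fx=4,fy=4,interpolation=2))
E
```

```text
clock: 2.12
eef_pos: [523.2, 76.2, 206.6]
ee_rot: [0.122, 0.992, 0.0, 0.0]
wrist_force: [1.1, 1.5, 0.2]
grip_width: 1.002
gripper_force: 0.0
clock: 2.78
eef_pos: [539.1, -96.5, 174.9]
ee_rot: [0.123, 0.992, 0.0, -0.0]
wrist_force: [-0.5, 0.4, 0.6]
grip_width: 0.997
gripper_force: 0.0
[539.15751483 -96.18057773 175.11217037]
316 240 [460.08208559 -75.67352254 332.37890892]Traceback (most recent call last):
  File "<stdin>", line 9, in <module>
ValueError: max() iterable argument is empty
```

View pics/w2.png

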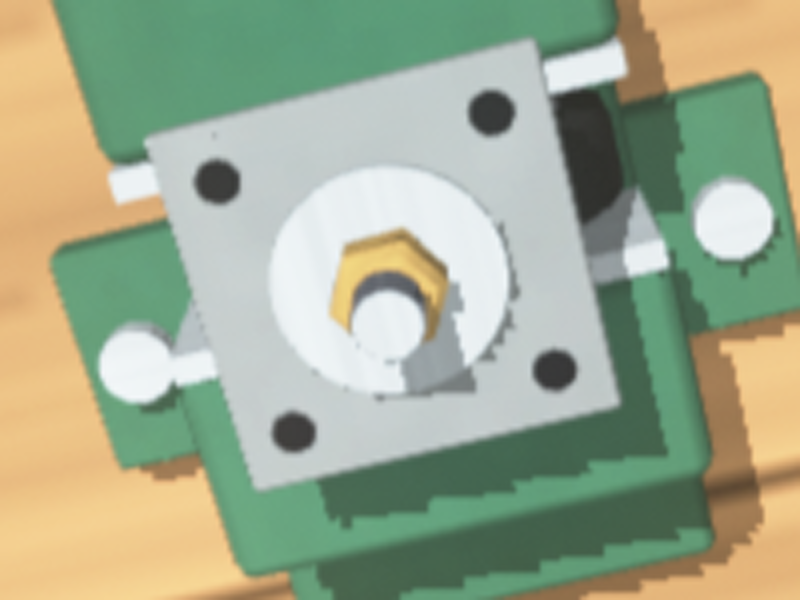

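Vise close-up: the washer is about 236 px across (36 mm). The nut's foot corners are near (345,243), (400,230) and (448,280), with edges of about 60 px, or 9 mm. That suggests 16 mm. I'll measure it properly, together with the yaw of the squares in the sockets.

Run:
```python
from h import *
d=load('wrist'); im=d['frame']; u0,v0=316,240
F=8; cr=cv2.resize(im[v0-40:v0+40,u0-40:u0+40],None,fx=F,fy=F,interpolation=cv2.INTER_CUBIC)
def pix(p): return (np.asarray(p,float)+.5)/F-.5+np.array([u0-40,v0-40])
hsv=cv2.cvtColor(cr,cv2.COLOR_RGB2HSV); H,S,V=[hsv[...,i].astype(int) for i in range(3)]
m=((H>10)&(H<35)&(S>75)).astype(np.uint8)
c=max(cv2.findContours(m,0,1)[0],key=cv2.contourArea); h=cv2.convexHull(c)
a=cv2.approxPolyDP(h,10,True).reshape(-1,2)
print('hull px',a.tolist())
for z in (96.5,105): print(z,plane(d,pix(a),z)[:,:2].round(1).tolist())
# plate centre via holes (z 94.5?) & washer
w=((S<30)&(V>215)).astype(np.uint8)
c=max(cv2.findContours(w,0,1)[0],key=cv2.contourArea); h=cv2.convexHull(c).reshape(-1,2)
q=plane(d,pix(h),96.5)[:,:2]; print('washer',cv2.minEnclosingCircle(q.astype(np.float32)))
g=cv2.cvtColor(im,cv2.COLOR_RGB2GRAY)
hx=[]
for p in [(216,180),(490,112),(294,432),(554,370)]:
    x,y=np.array(p)/4+np.array([u0-100,v0-75]); x,y=int(x),int(y)
    s=g[y-9:y+10,x-9:x+10]; vv,uu=np.nonzero(s<100); hx.append([uu.mean()+x-9,vv.mean()+y-9])
hw=plane(d,hx,94.5)[:,:2]; print('holes',hw.round(1).tolist(),hw.mean(0))
```

```text
hull px [[409, 258], [414, 295], [378, 397], [214, 377], [182, 348], [222, 208], [326, 180]]
96.5 [[536.2, -89.3], [539.2, -89.7], [546.5, -94.3], [541.8, -106.0], [539.0, -107.8], [529.0, -102.0], [528.7, -93.9]]
105 [[533.5, -88.9], [536.3, -89.2], [543.4, -93.6], [538.9, -104.9], [536.1, -106.6], [526.5, -101.0], [526.3, -93.2]]
washer ((536.426513671875, -98.18797302246094), 18.46346092224121)
holes [[515.4, -119.1], [515.0, -77.0], [557.4, -118.8], [557.1, -76.7]] [536.21181681 -97.88770153]
```

The foot corners sit 8.3–8.7 mm from the centre, which fits 16 mm (9.2) and rules out 19 mm (11.0). So the socket needed is **red**. The nut corners lie at about 30° (mod 60). Next I go above red with the fingers across the row.

```bash
python3 -m crank '[[[0.0116,0.0326,0],0],[[0.0116,0.0326,0],0],[[0.0116,0.0326,0],0],[[0.0116,0.0326,0],0],[[0.0116,0.0326,0],0],[[0.0116,0.0326,0],0]]' 0.3 >/dev/null
python3 -m crank '[[[0.0116,0.0326,0],0],[[0.0116,0.0326,0],0],[[0.0116,0.0326,0],0],[[0.0116,0.0326,0],0],[[0.0116,0.0326,0],0],[[0,0,0],0.12],[[0,0,0],0.12],[[0,0,0],0.12]]' >/dev/null
python3 -m crank '[[[0,0,0],0.12],[[0,0,0],0.12],[[0,0,0],0.12],[[0,0,0],0.12],[[0,0,0],0.12],[[0,0,0],0.12],[[0,0,0],0.12],[[0,0,0],0.12]]' >/dev/null
python3 -m crank '[[[0,0,0],0.12],[[0,0,0],0.12],[[0,0,0],0.095],[[0,0,0],0],[[0,0,0],0],[[0,0,0],0]]'
python3 - <<'E'
from h import *
d=grab('wrist'); u,v=proj(d,[[502,282,98]])[0].astype(int); print(u,v)
cv2.imwrite('pics/w3.png',cv2.resize(d['frame'][max(v-100,0):v+100,max(0,u-130):u+130,::-1],None,fx=3,fy=3,interpolation=2))
print(max(v-100,0),max(u-130,0))
E
```

```text
clock: 5.17
eef_pos: [502.8, 282.1, 175.0]
ee_rot: [0.813, 0.582, 0.0, 0.0]
wrist_force: [-0.2, 0.9, 0.1]
grip_width: 0.702
gripper_force: 0.0
315 242
142 185
```

View pics/w3.png

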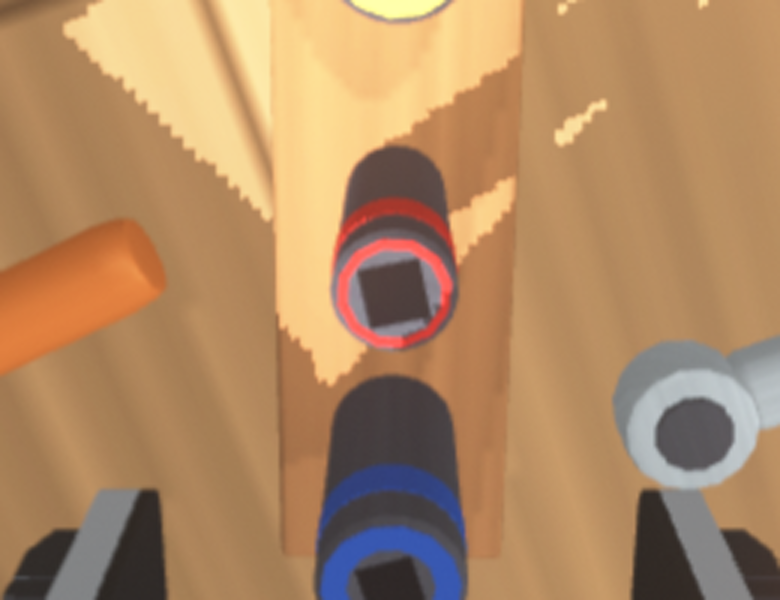

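The red socket's face is at crop (396,293), full-image (317,240), on the board between blue and yellow. The pink and orange look-alikes are off the board. The fingers straddle the row cleanly. I'll measure its centre and the square's yaw.

Run:
```python
from h import *
d=load('wrist'); im=d['frame']; u0,v0=317,240
F=8; cr=cv2.resize(im[v0-30:v0+30,u0-30:u0+30],None,fx=F,fy=F,interpolation=cv2.INTER_CUBIC)
def pix(p): return (np.asarray(p,float)+.5)/F-.5+np.array([u0-30,v0-30])
hsv=cv2.cvtColor(cr,cv2.COLOR_RGB2HSV); H,S,V=[hsv[...,i].astype(int) for i in range(3)]
red=(((H<8)|(H>170))&(S>120)&(V>170)).astype(np.uint8)
c=max(cv2.findContours(red,0,1)[0],key=cv2.contourArea)
q=plane(d,pix(cv2.convexHull(c).reshape(-1,2)),98)[:,:2].astype(np.float32); print('ring',cv2.minEnclosingCircle(q),cv2.fitEllipse(q))
sq=(V<80).astype(np.uint8); sq[:150]=0
cs=[c for c in cv2.findContours(sq,0,1)[0] if cv2.contourArea(c)>1500 and abs(cv2.boundingRect(c)[0]+cv2.boundingRect(c)[2]/2-240)<60]
for c in cs:
    q=plane(d,pix(c.reshape(-1,2)),98)[:,:2].astype(np.float32); print('sq',cv2.contourArea(c),cv2.minAreaRect(q))
print(manip.observe()['eef_pos'],plane(d,[[317,240]],98))
```

```text
ring ((503.0490417480469, 283.815185546875), 12.021355628967285) ((503.2169494628906, 283.88232421875), (22.971275329589844, 23.717594146728516), 141.42462158203125)
sq 10255.0 ((503.43255615234375, 283.3987121582031), (11.005139350891113, 11.361528396606445), 81.18526458740234)
[502.95091599 281.89724649 174.99035885] [[503.65702945 283.32364624  98.        ]]
```

```bash
python3 -m crank '[[[0.0018,0,0],0],[[0,0,0.016],0],[[0,0,0.016],0],[[0,0,0.016],0],[[0,0,0.016],0],[[0,0,0.016],0],[[0,0,0.016],0],[[0,0,0],0]]'
python3 -m crank '[[[0,0,0],0],[[0,0,0],0],[[0,0,0],0],[[0,0,0],0],[[0,0,0],0],[[0,0,0],0],[[0,0,0],0],[[0,0,0],0]]' 1 80
python3 -m crank '[[[0,0,0],0],[[0,0,0],0],[[0,0,0],0],[[0,0,0],0],[[0,0,0],0]]'
```

```text
clock: 5.88
eef_pos: [502.6, 282.5, 75.6]
ee_rot: [0.814, 0.581, -0.002, -0.0]
wrist_force: [-0.3, -0.2, -0.3]
grip_width: 0.702
gripper_force: 0.0
clock: 6.55
eef_pos: [504.5, 283.5, 80.6]
ee_rot: [0.814, 0.581, 0.001, 0.0]
wrist_force: [-1.4, 0.4, 5.7]
grip_width: 0.244
gripper_force: 78.2
clock: 6.97
eef_pos: [504.6, 283.5, 80.6]
ee_rot: [0.814, 0.581, 0.001, 0.0]
wrist_force: [-1.2, -0.5, 5.1]
grip_width: 0.231
gripper_force: 78.2
```

```bash
python3 -m crank '[[[0,0,-0.02],0],[[0,0,-0.025],0],[[0,0,-0.025],0],[[0,0,-0.025],0],[[0,0,-0.025],0],[[0,0,0],0]]'
python3 -m crank '[[[-0.016,0.007,0],0],[[-0.032,0.014,0],0],[[-0.032,0.014,0],0],[[-0.032,0.014,0],0],[[-0.032,0.014,0],0],[[-0.032,0.014,0],0],[[-0.032,0.014,0],0]]' >/dev/null
python3 -m crank '[[[-0.032,0.014,0],0],[[-0.032,0.014,0],0],[[-0.032,0.014,0],0],[[-0.032,0.014,0],0],[[-0.0146,0.007,0],0],[[0,0,0],0],[[0,0,0],0],[[0,0,0],0]]'
python3 - <<'E'
from h import *
d=grab('wrist'); s=grab('side'); print(manip.observe())
u,v=proj(d,[[536,-98,110]])[0].astype(int); a,b=proj(s,[[536,-98,140]])[0].astype(int); print(u,v,a,b)
A=cv2.resize(d['frame'][v-75:v+75,u-50:u+50],None,fx=4,fy=4,interpolation=2)
B=cv2.resize(s['frame'][b-60:b+60,a-40:a+40],None,fx=5,fy=5,interpolation=2)
cv2.imwrite('pics/w4.png',np.hstack([A,B])[...,::-1])
E
```

```text
clock: 7.47
eef_pos: [505.2, 283.8, 205.2]
ee_rot: [0.814, 0.581, 0.004, 0.001]
wrist_force: [0.2, 0.5, -1.9]
grip_width: 0.232
gripper_force: 78.7
clock: 8.72
eef_pos: [535.1, -98.2, 198.9]
ee_rot: [0.814, 0.581, 0.0, -0.0]
wrist_force: [-0.8, -0.1, -1.7]
grip_width: 0.234
gripper_force: 78.6
{'clock': 8.8167, 'joints': array([-2.27603867e-01, -1.65988825e-01,  1.74792745e+00,  1.52930073e-04,
        1.55951373e+00,  1.03296146e-01]), 'dq': array([ 0.00321665, -0.00075175,  0.00016055, -0.00209682,  0.00032406,
       -0.00413953]), 'effort': array([-8.20030030e-01, -4.98313594e+01, -6.43861127e+01, -2.33147928e-02,
       -3.30659641e-03,  5.74057951e-03]), 'eef_pos': array([535.19096263, -97.73672854, 198.87526765]), 'ee_rot': array([8.13909072e-01, 5.80992265e-01, 1.03746225e-04, 1.98607964e-06]), 'wrist_force': array([-0.07114097, -0.65285193, -1.91087436]), 'wrist_torque': array([ 0.01461805, -0.02538148,  0.01110058]), 'gripper_force': 78.64024043083191, 'grip_width': 0.23600203148297538}
317 235 333 178
```

View pics/w4.png

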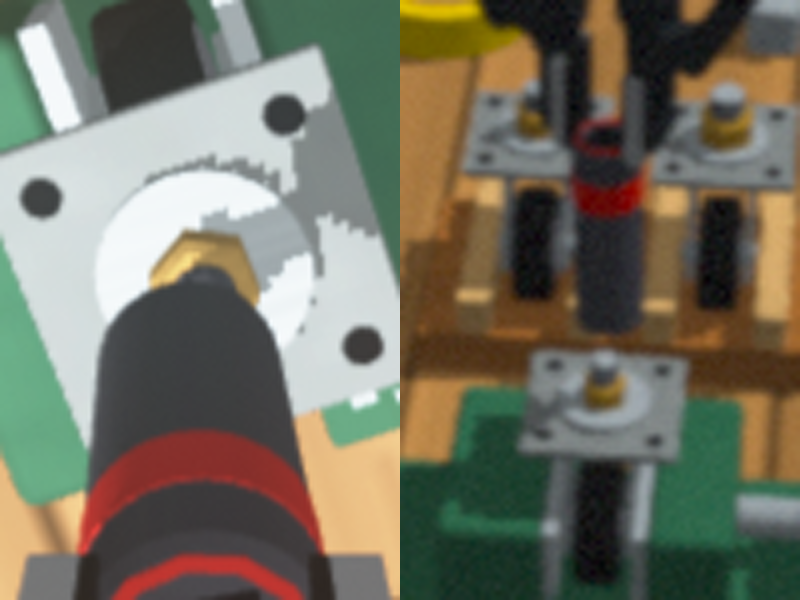

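The socket hangs upright above the nut; the side view agrees. In the wrist crop, the plate holes at (40,198) and (362,345) are opposite corners, so their midpoint gives the nut axis. I'll compare that with the socket's mouth arc.

```bash
cat > off.py <<'E'
from h import *
def measure(d,u,v):
    st=manip.observe(); tz=st['eef_pos'][2]; im=d['frame']; g=cv2.cvtColor(im,cv2.COLOR_RGB2GRAY)
    hx=[]
    for p in [(40,198),(362,345)]:
        x,y=(np.array(p)/4+np.array([u-50,v-75])).round().astype(int)
        s=g[y-8:y+9,x-8:x+9]; vv,uu=np.nonzero(s<100); hx.append([uu.mean()+x-8,vv.mean()+y-8])
    c=plane(d,hx,94.5)[:,:2]; nut=c.mean(0)
    # mouth arc: scan down columns for first dark-grey (body) pixel after bright
    F=4; A=cv2.resize(im[v-75:v+75,u-50:u+50],None,fx=F,fy=F,interpolation=cv2.INTER_CUBIC)
    hsv=cv2.cvtColor(A,cv2.COLOR_RGB2HSV).astype(int); m=((hsv[...,2]<85)&(hsv[...,1]<90)).astype(np.uint8); m[:200]=0; m[400:]=0
    k=max(cv2.findContours(m,0,1)[0],key=cv2.contourArea).reshape(-1,2)
    k=np.array([[x,k[k[:,0]==x,1].min()] for x in range(105,272)]); k=k[(k[:,1]<345)&((k[:,0]<180)|(k[:,0]>240))]
    q=plane(d,(k+.5)/F-.5+np.array([u-50,v-75]),tz-62.6)[:,:2]
    from scipy.optimize import least_squares
    f=least_squares(lambda c:np.hypot(*(q-c).T)-13,q.mean(0)-[5,12])
    a=2*np.arctan2(st['ee_rot'][1],st['ee_rot'][0]); T=np.array([[np.cos(a),np.sin(a)],[np.sin(a),-np.cos(a)]])
    print('holes',c.round(1).tolist(),'nut',nut.round(2),'mouth',f.x.round(2),'rms',np.sqrt(np.mean(f.fun**2)).round(2),'tcp',st['eef_pos'].round(2))
    print('mouth->nut in tool xy mm',(T@(nut-f.x)).round(2),'tcp->nut',(T@(nut-st['eef_pos'][:2])).round(2))
E
python3 - <<'E'
from off import *
measure(load('wrist'),317,235)
E
```

```text
holes [[514.8, -77.1], [557.1, -118.9]] nut [535.95 -98.02] mouth [533.55 -98.92] rms 0.23 tcp [535.19 -97.74 198.88]
mouth->nut in tool xy mm [1.62 1.98] tcp->nut [-0.03  0.81]
```

```bash
python3 -m crank '[[[0.0016,0.002,0],0],[[0,0,0],-0.12],[[0,0,0],-0.034],[[0,0,0.012],0],[[0,0,0.012],0],[[0,0,0],0],[[0,0,0],0]]'
python3 -m crank '[[[0,0,0.002],0],[[0,0,0.002],0],[[0,0,0],0]]'
python3 -m crank '[[[0,0,0.002],0],[[0,0,0.002],0],[[0,0,0],0]]'
```

```text
clock: 9.4
eef_pos: [537.1, -97.4, 173.3]
ee_rot: [0.767, 0.641, -0.001, -0.001]
wrist_force: [0.1, -0.0, -1.7]
grip_width: 0.239
gripper_force: 78.7
clock: 9.65
eef_pos: [537.6, -97.7, 170.7]
ee_rot: [0.767, 0.641, 0.0, -0.0]
wrist_force: [0.1, 0.3, -3.2]
grip_width: 0.235
gripper_force: 78.7
clock: 9.9
eef_pos: [537.6, -97.8, 166.5]
ee_rot: [0.767, 0.641, -0.0, -0.0]
wrist_force: [0.5, 0.2, -1.1]
grip_width: 0.238
gripper_force: 78.9
```

No resistance with the mouth already near 104, so it may be sliding on. I keep going down.

```bash
python3 -m crank '[[[0,0,0.002],0],[[0,0,0],0],[[0,0,0],0]]'
python3 -m crank '[[[0,0,0.002],0],[[0,0,0],0],[[0,0,0],0]]'
python3 -m crank '[[[0,0,0.002],0],[[0,0,0],0],[[0,0,0],0]]'
```

```text
clock: 10.15
eef_pos: [537.7, -97.8, 165.0]
ee_rot: [0.767, 0.641, 0.0, 0.0]
wrist_force: [-0.1, -1.4, 0.6]
grip_width: 0.237
gripper_force: 79.0
clock: 10.4
eef_pos: [537.6, -97.7, 162.7]
ee_rot: [0.767, 0.641, -0.0, -0.0]
wrist_force: [0.3, -0.1, 0.7]
grip_width: 0.24
gripper_force: 79.0
clock: 10.65
eef_pos: [537.8, -97.8, 161.1]
ee_rot: [0.767, 0.641, 0.0, 0.0]
wrist_force: [0.3, 0.9, 5.1]
grip_width: 0.233
gripper_force: 79.6
```

```bash
python3 -m crank '[[[0,0,0.002],0],[[0,0,0],0],[[0,0,0],0]]'
python3 -m crank '[[[0,0,0.002],0],[[0,0,0],0],[[0,0,0],0]]'
```

```text
clock: 10.9
eef_pos: [537.8, -97.8, 159.2]
ee_rot: [0.767, 0.641, 0.0, 0.0]
wrist_force: [-1.2, 0.1, 5.8]
grip_width: 0.232
gripper_force: 79.8
clock: 11.15
eef_pos: [538.3, -97.9, 159.0]
ee_rot: [0.767, 0.641, 0.001, 0.001]
wrist_force: [-3.9, -0.1, 19.5]
grip_width: 0.243
gripper_force: 81.8
```

Seated: the TCP is at 159.0, where I predicted 159.1, with a 20 N push. Now I turn clockwise.

```bash
for i in 1; do python3 -m crank '[[[0,0,0],0.08],[[0,0,0],0.08],[[0,0,0],0.08],[[0,0,0],0]]'; python3 -c "
from cell import manip; s=manip.observe(); print(s['wrist_torque'],s['joints'][5],s['wrist_force'])"; python3 -m crank '[[[0,0,0],0.05],[[0,0,0],0.05],[[0,0,0],0]]'; python3 -c "
from cell import manip; s=manip.observe(); print(s['wrist_torque'],s['joints'][5],s['wrist_force'])"; done
```

```text
clock: 11.48
eef_pos: [538.3, -98.0, 159.0]
ee_rot: [0.84, 0.543, 0.001, 0.001]
wrist_force: [-3.0, -1.4, 18.8]
grip_width: 0.234
gripper_force: 81.9
[-0.02390163  0.63818326  0.07672368] 0.19680572377963682 [-2.97018053 -1.38549618 18.81292757]
clock: 11.73
eef_pos: [538.4, -98.0, 159.0]
ee_rot: [0.865, 0.501, 0.001, 0.001]
wrist_force: [-3.3, -0.4, 17.9]
grip_width: 0.237
gripper_force: 81.9
[-0.08420336  0.5561722   0.10131899] 0.29476640814172433 [-3.28249476 -0.37746715 17.94512363]
```

```bash
T='from cell import manip; s=manip.observe(); print("TZ",s["wrist_torque"].round(2),s["joints"][5].round(3),s["wrist_force"].round(1))'
python3 -m crank '[[[0,0,0],0.04],[[0,0,0],0.04],[[0,0,0],0]]' >/dev/null; python3 -c "$T"
python3 -m crank '[[[0,0,0],0.04],[[0,0,0],0.04],[[0,0,0],0]]' >/dev/null; python3 -c "$T"
python3 -m crank '[[[0,0,0],0.04],[[0,0,0],0.04],[[0,0,0],0]]' ; python3 -c "$T"
```

```text
TZ [-0.1   0.48  0.07] 0.374 [-2.4 -1.  19.3]
TZ [-0.22  0.41  0.12] 0.454 [-2.  -1.6 18.5]
clock: 12.48
eef_pos: [538.4, -98.1, 158.9]
ee_rot: [0.919, 0.394, 0.001, 0.001]
wrist_force: [-3.0, -1.3, 18.5]
grip_width: 0.233
gripper_force: 82.0
TZ [-0.22  0.39 -0.04] 0.534 [-3.  -1.3 18.5]
```

```bash
T='from cell import manip; s=manip.observe(); print("TZ",s["wrist_torque"].round(2),s["joints"][5].round(3),s["wrist_force"].round(1))'
python3 -m crank '[[[0,0,0],0.04],[[0,0,0],0.04],[[0,0,0],0]]' >/dev/null; python3 -c "$T"
python3 -m crank '[[[0,0,0],0.04],[[0,0,0],0.04],[[0,0,0],0]]' >/dev/null; python3 -c "$T"
python3 -m crank '[[[0,0,0],0.04],[[0,0,0],0.04],[[0,0,0],0]]' ; python3 -c "$T"
```

```text
TZ [-0.21  0.38 -0.04] 0.614 [-1.5 -0.3 18.2]
TZ [-0.3   0.31 -0.04] 0.694 [-1.9 -1.5 18.4]
clock: 13.23
eef_pos: [538.5, -98.2, 159.0]
ee_rot: [0.96, 0.281, 0.001, 0.001]
wrist_force: [-2.2, -2.6, 17.7]
grip_width: 0.236
gripper_force: 82.1
TZ [-0.44  0.25 -0.  ] 0.774 [-2.2 -2.6 17.7]
```

```bash
T='from cell import manip; s=manip.observe(); print("TZ",s["wrist_torque"].round(2),s["joints"][5].round(3),s["wrist_force"].round(1))'
python3 -m crank '[[[0,0,0],0.04],[[0,0,0],0.04],[[0,0,0],0]]' >/dev/null; python3 -c "$T"
python3 -m crank '[[[0,0,0],0.04],[[0,0,0],0.04],[[0,0,0],0]]' >/dev/null; python3 -c "$T"
python3 - <<'E'
from h import *
d=grab('wrist'); u,v=proj(d,[[537,-98,150]])[0].astype(int); print(u,v,manip.observe()['ee_rot'])
v=min(v,380)
cv2.imwrite('pics/w5.png',cv2.resize(d['frame'][v-100:v+100,u-130:u+130,::-1],None,fx=3,fy=3,interpolation=2))
E
```

```text
TZ [-0.49  0.27  0.07] 0.854 [-0.5 -0.6 17.9]
TZ [-0.54  0.28  0.04] 0.934 [-1.2 -1.6 18.5]
316 296 [0.97886727 0.20448902 0.00143114 0.00103067]
```

View pics/w5.png

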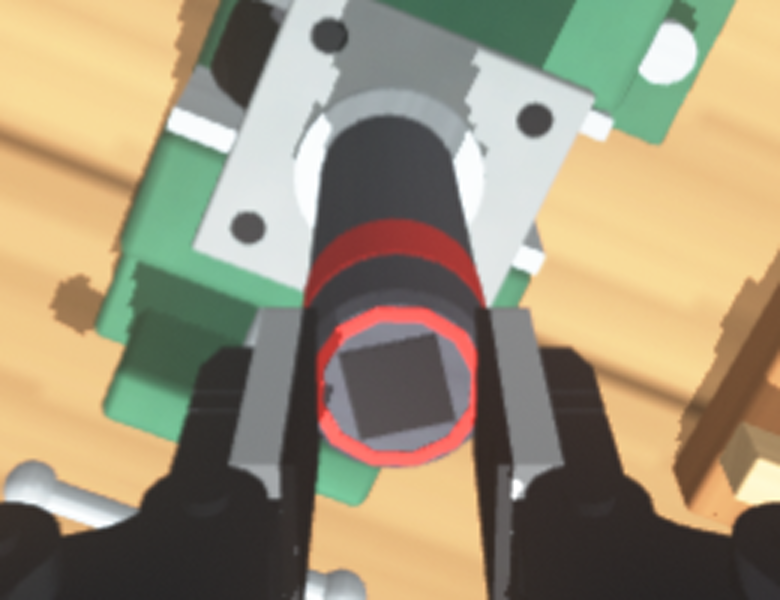

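The socket is down on the washer. Its square is still tilted about 10° to the fingers, as before the grip, so nothing has slipped. I keep turning.

```bash
T='from cell import manip; s=manip.observe(); print("TZ",s["wrist_torque"].round(2),s["joints"][5].round(3),s["wrist_force"].round(1))'
python3 -m crank '[[[0,0,0],0.04],[[0,0,0],0.04],[[0,0,0],0]]' >/dev/null; python3 -c "$T"
python3 -m crank '[[[0,0,0],0.04],[[0,0,0],0.04],[[0,0,0],0]]' >/dev/null; python3 -c "$T"
python3 -m crank '[[[0,0,0],0.04],[[0,0,0],0.04],[[0,0,0],0]]' ; python3 -c "$T"
```

```text
TZ [-0.63  0.23  0.07] 1.014 [-1.8 -1.6 17.6]
TZ [-0.83  0.33  0.07] 1.094 [-1.2 -3.1 18.3]
clock: 14.53
eef_pos: [538.4, -98.5, 158.9]
ee_rot: [0.996, 0.085, 0.001, 0.001]
wrist_force: [-2.8, -4.0, 17.5]
grip_width: 0.233
gripper_force: 82.3
TZ [-0.9   0.32  0.08] 1.174 [-2.8 -4.  17.5]
```

That is 1.22 rad of turning with no stop, more than the nut's travel plus play should allow. Before going on I'll check for slip in the grip.

```bash
cat > sq.py <<'E'
from h import *
def sq(d,show=None):
    s=manip.observe(); e=s['ee_rot']; a=np.degrees(2*np.arctan2(e[1],e[0])); z=s['eef_pos'][2]+17.4
    im=d['frame']; u,v=proj(d,[[*s['eef_pos'][:2],z]])[0].astype(int)
    F=6; cr=cv2.resize(im[v-35:v+35,u-35:u+35],None,fx=F,fy=F,interpolation=cv2.INTER_CUBIC)
    hsv=cv2.cvtColor(cr,cv2.COLOR_RGB2HSV); H,S,V=[hsv[...,i].astype(int) for i in range(3)]
    px=lambda p:(p+.5)/F-.5+np.array([u-35,v-35])
    red=(((H<8)|(H>170))&(S>100)&(V>130)).astype(np.uint8); k=max(cv2.findContours(red,0,1)[0],key=cv2.contourArea)
    ell=cv2.fitEllipse(cv2.convexHull(k)); m=np.zeros_like(red); cv2.ellipse(m,(ell[0],(ell[1][0]*.78,ell[1][1]*.78),ell[2]),1,-1)
    g=cv2.cvtColor(cr,cv2.COLOR_RGB2GRAY); t,_=cv2.threshold(g[m>0].reshape(-1,1),0,1,cv2.THRESH_OTSU)
    k=max(cv2.findContours(((g<t)&(m>0)).astype(np.uint8),0,1)[0],key=cv2.contourArea)
    r=cv2.minAreaRect(plane(d,px(k.reshape(-1,2)),z)[:,:2].astype(np.float32))
    print('sq',np.round(r[0],1),np.round(r[1],1),'world',round(r[2],1),'tool x',round(a,1),'rel mod90',round((r[2]-a)%90,1))
E
python3 - <<'E'
from sq import *
d=grab('wrist'); sq(d); s=manip.observe(); print(s['effort'][5],s['wrist_torque'])
t=grab('side')
a,b=proj(t,[[536,-98,130]])[0].astype(int)
u,v=proj(d,[[537,-98,130]])[0].astype(int)
A=cv2.resize(d['frame'][v-60:v+90,u-50:u+50],None,fx=4,fy=4,interpolation=2)
B=cv2.resize(t['frame'][b-60:b+60,a-40:a+40],None,fx=5,fy=5,interpolation=2)
cv2.imwrite('pics/w6.png',np.hstack([A,B])[...,::-1])
E
```

```text
sq [538.4 -98.1] [13.5 13. ] world 22.4 tool x 9.8 rel mod90 12.6
0.6801377423107624 [-0.97235642  0.36132907  0.0805329 ]
```

View pics/w6.png

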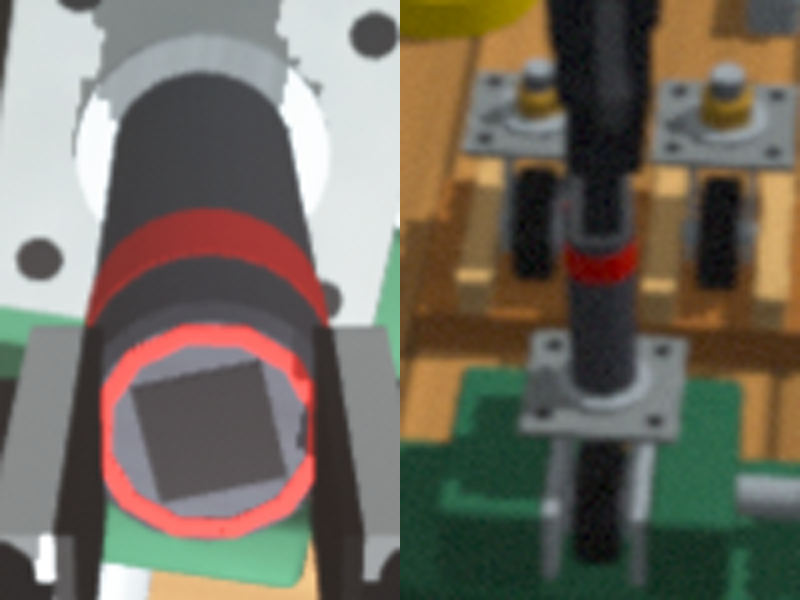

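The socket sits flat on the washer in both views. The square's slip is at most a degree or two, and joint 6's effort is now 0.68 N m. I'll turn a little more and watch the effort and the square.

```bash
T='from cell import manip; s=manip.observe(); print("TZ",s["wrist_torque"].round(2),s["joints"][5].round(3),s["effort"][5].round(3))'
python3 -m crank '[[[0,0,0],0.04],[[0,0,0],0.04],[[0,0,0],0]]' >/dev/null; python3 -c "$T"
python3 -m crank '[[[0,0,0],0.04],[[0,0,0],0.04],[[0,0,0],0]]' >/dev/null; python3 -c "$T"
python3 -m crank '[[[0,0,0],0.04],[[0,0,0],0.04],[[0,0,0],0]]' >/dev/null; python3 -c "$T
from sq import *
sq(grab('wrist'))"
```

```text
TZ [-1.07  0.5   0.16] 1.254 1.255
TZ [-1.16  0.57  0.23] 1.334 1.296
TZ [-1.18  0.62  0.2 ] 1.414 1.258
sq [538.7 -99. ] [14.  15.2] world 8.8 tool x -3.9 rel mod90 12.7
```

Run:
```python
from h import *
d=load('wrist'); s=manip.observe()
u,v=proj(d,[[537,-98,130]])[0].astype(int)
A=cv2.resize(d['frame'][v-60:v+90,u-75:u+75],None,fx=4,fy=4,interpolation=2)
cv2.imwrite('pics/w7.png',A[...,::-1]); print(s['clock'])
```

```text
15.4333
```

View pics/w7.png

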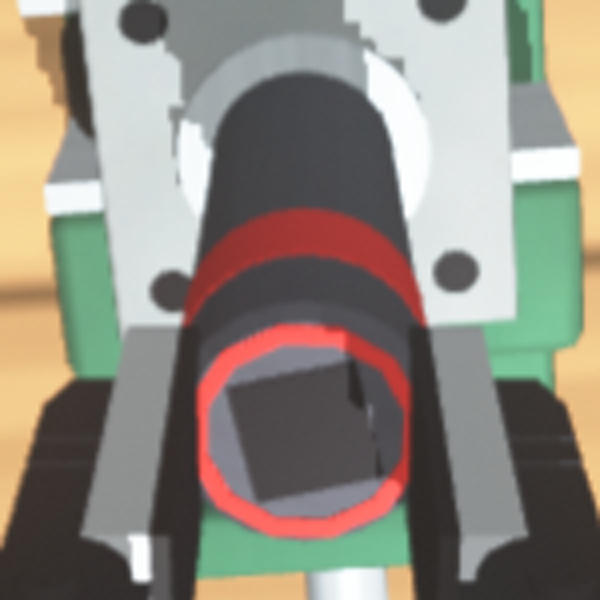

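No images left to view, so I'll use numbers from here. First a hold, then a small back-off to see whether the load is elastic against the stop.

```bash
T='from cell import manip; s=manip.observe(); print("TZ",s["wrist_torque"].round(2),s["joints"].round(3),s["effort"][3:].round(3),s["wrist_force"].round(1),s["eef_pos"].round(1))'
python3 -m crank '[[[0,0,0],0],[[0,0,0],0],[[0,0,0],0],[[0,0,0],0]]' >/dev/null; python3 -c "$T"
python3 -m crank '[[[0,0,0],-0.04],[[0,0,0],0],[[0,0,0],0]]' >/dev/null; python3 -c "$T"
python3 -m crank '[[[0,0,0],-0.04],[[0,0,0],0],[[0,0,0],0]]' >/dev/null; python3 -c "$T"
python3 -m crank '[[[0,0,0],-0.04],[[0,0,0],0],[[0,0,0],0]]' >/dev/null; python3 -c "$T"
```

```text
TZ [-1.21  0.58  0.13] [-0.227 -0.145  1.794 -0.002  1.489  1.411] [ 1.993 -0.568  0.147] [-2.8 -3.9 18.7] [538.3 -98.6 158.9]
TZ [-1.11  0.63 -0.02] [-2.270e-01 -1.450e-01  1.794e+00 -1.000e-03  1.489e+00  1.371e+00] [ 1.812 -0.547 -0.265] [-2.1 -4.6 18. ] [538.3 -98.6 159. ]
TZ [-1.    0.54 -0.05] [-2.270e-01 -1.450e-01  1.794e+00 -1.000e-03  1.489e+00  1.331e+00] [ 1.604 -0.538 -0.29 ] [-3.  -4.4 17.5] [538.3 -98.5 158.9]
TZ [-0.88  0.54 -0.16] [-2.270e-01 -1.450e-01  1.794e+00 -1.000e-03  1.489e+00  1.291e+00] [ 1.493 -0.515 -0.318] [-3.  -3.1 18.5] [538.3 -98.5 158.9]
```

With no static load there is no stop contact, which contradicts a fully engaged nut. I'll lift straight up and measure which way the nut's corners point now (they started at about 30°).

```bash
python3 -m crank '[[[0,0,-0.02],0],[[0,0,-0.02],0],[[0,0,-0.004],0],[[0,0,0],0],[[0,0,0],0],[[0,0,0],0]]'
cat > nut.py <<'E'
from h import *
def corners(d,c=(536.3,-98)):
    im=d['frame']; u0,v0=proj(d,[[*c,101]])[0].astype(int)
    F=8; cr=cv2.resize(im[v0-40:v0+40,u0-40:u0+40],None,fx=F,fy=F,interpolation=cv2.INTER_CUBIC)
    px=lambda p:(np.asarray(p,float)+.5)/F-.5+np.array([u0-40,v0-40])
    hsv=cv2.cvtColor(cr,cv2.COLOR_RGB2HSV); H,S,V=[hsv[...,i].astype(int) for i in range(3)]
    m=((H>10)&(H<35)&(S>75)).astype(np.uint8)
    k=max(cv2.findContours(m,0,1)[0],key=cv2.contourArea)
    a=cv2.approxPolyDP(cv2.convexHull(k),9,True).reshape(-1,2)
    q=plane(d,px(a),96.5)[:,:2]
    cam=(-d['R'].T@d['t'])[:2]; n=(cam-c)/np.linalg.norm(cam-c)
    print('area',cv2.contourArea(k),'dir to cam',np.degrees(np.arctan2(n[1],n[0])).round())
    for p,w in zip(a,q):
        r=w-c; print(p,w.round(1),'r %.1f ang %.1f mod60 %.1f near %.1f'%(np.hypot(*r),np.degrees(np.arctan2(r[1],r[0])),np.degrees(np.arctan2(r[1],r[0]))%60,r@n))
    for i in range(len(q)):
        e=q[(i+1)%len(q)]-q[i]; print('edge len %.1f normal mod60 %.1f'%(np.hypot(*e),(np.degrees(np.arctan2(e[1],e[0]))+90)%60))
E
python3 - <<'E'
from nut import *
from sq import sq
d=grab('wrist')
hx=[]
corners(d); sq(d); grab('side')
E
```

```text
clock: 17.02
eef_pos: [537.2, -97.6, 199.2]
ee_rot: [1.0, 0.026, -0.001, -0.0]
wrist_force: [0.7, -0.4, -2.2]
grip_width: 0.242
gripper_force: 79.8
area 12872.0 dir to cam 4.0
[227 278] [538.7 -89.8] r 8.5 ang 73.3 mod60 13.3 near 3.0
[310 220] [544.1 -96.4] r 8.0 ang 11.4 mod60 11.4 near 7.9
[410 268] [ 540.4 -104.9] r 8.0 ang -59.2 mod60 0.8 near 3.7
[415 353] [ 533.  -105.8] r 8.4 ang -112.9 mod60 7.1 near -3.8
[229 314] [535.6 -90.1] r 7.9 ang 94.9 mod60 34.9 near -0.2
edge len 8.5 normal mod60 39.1
edge len 9.2 normal mod60 36.4
edge len 7.4 normal mod60 36.8
edge len 15.9 normal mod60 50.5
edge len 3.1 normal mod60 35.6
sq [537.7 -98.3] [13.2 15.2] world 15.3 tool x 3.0 rel mod90 12.3
```

Nut corners are now at about 8° (they were at 31°), so the nut did turn by at least 23°. That fits a nut sitting at its stop if it started near 0.6. I'll align by about 5°, reseat with a firmer grip, and turn in small steps with holds to feel for the stop.

```bash
T='from cell import manip; s=manip.observe(); print("TZ",s["wrist_torque"].round(2),s["joints"][5].round(3),s["effort"][5].round(2),s["wrist_force"].round(1),s["eef_pos"].round(1))'
python3 -m crank '[[[0,0,0],0.08],[[0,0,0.012],0],[[0,0,0.012],0],[[0,0,0.004],0],[[0,0,0.004],0],[[0,0,0],0]]' - 120 >/dev/null; python3 -c "$T"
python3 -m crank '[[[0,0,0.003],0],[[0,0,0.003],0],[[0,0,0],0],[[0,0,0],0]]' >/dev/null; python3 -c "$T"
python3 -m crank '[[[0,0,0.003],0],[[0,0,0.003],0],[[0,0,0],0],[[0,0,0],0]]' >/dev/null; python3 -c "$T"
```

```text
TZ [-0.   -0.01 -0.03] 1.37 0.03 [-0.3  0.3 -1.2] [537.6 -97.7 168.3]
TZ [ 0.24 -0.12 -0.02] 1.371 -0.01 [ 0.6  2.6 29.2] [539.6 -98.  166.8]
TZ [ 0.7  -0.51 -0.02] 1.371 -0.04 [ 3.6  4.6 60. ] [542.  -98.1 165.6]
```

It rests on the nut top, with corner alignment nominally right. So the mouth is probably off-centre after the 80° turn. I'll back off and remeasure the mouth against the plate holes.

```bash
python3 -m crank '[[[0,0,-0.015],0],[[0,0,-0.015],0],[[0,0,-0.008],0],[[0,0,0],0],[[0,0,0],0],[[0,0,0],0]]'
cat > off2.py <<'E'
from h import *
from scipy.optimize import least_squares
def measure(d):
    s=manip.observe(); tcp=s['eef_pos']; e=s['ee_rot']; a=2*np.arctan2(e[1],e[0]); im=d['frame']; g=cv2.cvtColor(im,cv2.COLOR_RGB2GRAY)
    T=np.array([[np.cos(a),np.sin(a)],[np.sin(a),-np.cos(a)]])
    H={}
    for i in (-1,1):
        for j in (-1,1):
            x,y=proj(d,[[536.2+21.1*i,-98+21*j,94.5]])[0].round().astype(int)
            w=(g[y-9:y+10,x-9:x+10]<95).astype(np.uint8)
            n,l,st,c=cv2.connectedComponentsWithStats(w)
            for k in range(1,n):
                if 45<st[k,4]<150 and st[k,0]>0 and st[k,1]>0 and st[k,0]+st[k,2]<19 and st[k,1]+st[k,3]<19: H[i,j]=plane(d,[c[k]+[x-9,y-9]],94.5)[0,:2]
    print({k:v.round(1).tolist() for k,v in H.items()})
    est=np.array([v-np.array([21.05*k[0],21.0*k[1]]) for k,v in H.items()]); nut=est.mean(0)
    # mouth arc
    zm=tcp[2]-62.6; c0=tcp[:2]; th=np.linspace(-1.0,1.0,41)+a   # towards camera (+tool x)
    q=[]
    cam=(-d['R'].T@d['t'])
    for t in th:
        rr=np.arange(8,20,.1); P=np.c_[c0[0]+rr*np.cos(t),c0[1]+rr*np.sin(t),np.full(len(rr),zm)]
        px=proj(d,P); val=cv2.remap(g.astype(np.float32),px[:,0].astype(np.float32)[None],px[:,1].astype(np.float32)[None],cv2.INTER_LINEAR)[0]
        k=np.nonzero(val>100)[0]
        if len(k) and k[0]>0: q.append(P[k[0],:2])
    q=np.array(q)
    f=least_squares(lambda c:np.hypot(*(q-c).T)-13,c0,loss='soft_l1',f_scale=.3)
    print(len(q),'res',f.fun.round(1).tolist())
    print('nut',nut.round(2),'spread',np.ptp(est,0).round(2),'mouth',f.x.round(2),'tcp',tcp.round(2),'toolx deg',np.degrees(a).round(1))
    print('mouth->nut tool xy',(T@(nut-f.x)).round(2),'mouth-tcp tool xy',(T@(f.x-tcp[:2])).round(2))
E
python3 - <<'E'
from off2 import *
from nut import corners
d=grab('wrist'); measure(d); corners(d)
E
```

```text
clock: 18.78
eef_pos: [537.3, -97.6, 193.5]
ee_rot: [1.0, -0.014, -0.001, -0.0]
wrist_force: [0.3, -0.1, -3.1]
grip_width: 0.207
gripper_force: 118.0
{(1, -1): [557.1, -118.9], (1, 1): [557.0, -76.9]}
41 res [-0.2, -0.2, -0.2, -0.1, -0.2, -0.2, -0.2, -0.1, -0.1, -0.1, -0.1, -0.1, -0.1, -0.1, -0.1, 0.2, 0.3, 0.2, 0.2, 0.2, 0.2, 0.3, 0.2, 0.2, 0.3, 0.3, 0.3, 0.3, 0.5, 0.6, 0.5, 0.1, -0.3, -0.4, -0.4, -0.5, -0.5, -0.5, -0.5, -0.4, -0.6]
nut [536.01 -97.89] spread [0.03 0.06] mouth [536.71 -94.52] tcp [537.26 -97.65 193.47] toolx deg -1.5
mouth->nut tool xy [-0.61  3.4 ] mouth-tcp tool xy [-0.63 -3.12]
area 10428.0 dir to cam -1.0
[225 281] [539. -90.] r 8.5 ang 71.6 mod60 11.6 near 2.5
[310 216] [544.3 -97. ] r 8.1 ang 7.1 mod60 7.1 near 8.0
[404 254] [ 540.9 -104.5] r 8.0 ang -55.0 mod60 5.0 near 4.7
[420 339] [ 533.6 -105.7] r 8.2 ang -109.6 mod60 10.4 near -2.6
edge len 8.8 normal mod60 37.0
edge len 8.3 normal mod60 35.5
edge len 7.4 normal mod60 39.1
edge len 16.6 normal mod60 41.0
```

```bash
cat > axis.py <<'E'
from h import *
def axis(d):
    s=manip.observe(); tcp=s['eef_pos']; e=s['ee_rot']; a=2*np.arctan2(e[1],e[0]); g=cv2.cvtColor(d['frame'],cv2.COLOR_RGB2GRAY).astype(np.float32)
    X=np.array([np.cos(a),np.sin(a),0]); Y=np.array([np.sin(a),-np.cos(a),0])
    for dz in (-58,-50,-42,-34,-28):
        y=np.arange(-22,22,.1); P=tcp+np.outer(y,Y)+[0,0,dz]+X*2
        px=proj(d,P).astype(np.float32); v=cv2.remap(g,px[:,0][None],px[:,1][None],1)[0]
        c=len(y)//2; t=100
        r=next((i for i in range(c,len(y)) if v[i]>t),None); l=next((i for i in range(c,-1,-1) if v[i]>t),None)
        print(dz,'left',l and y[l].round(1),'right',r and y[r].round(1),'mid',(l and r) and ((y[l]+y[r])/2).round(2),'vals',v[::40].astype(int).tolist())
    # first bright along tool x at several y : near mouth edge
    for y0 in (-6,-3,0,3):
        x=np.arange(5,25,.1); P=tcp+np.outer(x,X)+Y*y0+[0,0,-62.6]; px=proj(d,P).astype(np.float32); v=cv2.remap(g,px[:,0][None],px[:,1][None],1)[0]
        print('y',y0,'vals x5..25',v[::10].astype(int).tolist())
E
python3 - <<'E'
from axis import *
axis(load('wrist'))
E
```

```text
-58 left -15.3 right 9.5 mid -2.9 vals [221, 223, 67, 69, 72, 74, 77, 77, 184, 225, 228]
-50 left -15.0 right 10.0 mid -2.5 vals [222, 225, 65, 69, 72, 73, 76, 77, 108, 226, 215]
-42 left -17.8 right 10.2 mid -3.8 vals [207, 131, 65, 68, 71, 73, 75, 76, 84, 193, 86]
-34 left -15.5 right 10.5 mid -2.5 vals [158, 223, 64, 67, 72, 85, 82, 75, 76, 231, 232]
-28 left -14.4 right 10.8 mid -1.8 vals [152, 224, 72, 73, 84, 88, 90, 91, 75, 226, 225]
y -6 vals x5..25 [73, 73, 73, 73, 73, 73, 74, 84, 106, 138, 169, 171, 172, 171, 172, 171, 172, 172, 171, 164]
y -3 vals x5..25 [74, 75, 75, 75, 75, 75, 76, 79, 117, 136, 123, 127, 159, 173, 174, 174, 173, 174, 173, 173]
y 0 vals x5..25 [77, 77, 77, 77, 77, 77, 78, 90, 136, 147, 144, 129, 129, 160, 170, 171, 170, 170, 170, 170]
y 3 vals x5..25 [78, 78, 78, 79, 78, 79, 103, 149, 153, 147, 132, 134, 162, 170, 170, 170, 204, 248, 249, 248]
```

The mouth is 3.2 mm off in tool y and 0.6 mm in x, from a slight tilt plus an eccentric grip. I'll correct that and reseat gently.

```bash
T='from cell import manip; s=manip.observe(); print("TZ",s["wrist_torque"].round(2),s["joints"][5].round(3),s["effort"][5].round(2),s["wrist_force"].round(1),s["eef_pos"].round(1))'
python3 -m crank '[[[-0.0006,0.0032,0],0],[[0,0,0.01],0],[[0,0,0.01],0],[[0,0,0.003],0],[[0,0,0],0],[[0,0,0],0]]' >/dev/null; python3 -c "$T"
python3 -m crank '[[[0,0,0.002],0],[[0,0,0.002],0],[[0,0,0],0],[[0,0,0],0]]' >/dev/null; python3 -c "$T"
python3 -m crank '[[[0,0,0.001],0],[[0,0,0],0],[[0,0,0],0]]' >/dev/null; python3 -c "$T"
```

```text
TZ [-0.    0.02  0.05] 1.366 -0.0 [-1.1 -0.9 -3.1] [ 536.8 -100.9  171.4]
TZ [ 0.01 -0.01  0.03] 1.366 0.0 [-0.  -0.1 -1.9] [ 537.  -100.9  168. ]
TZ [ 0.01 -0.12  0.02] 1.366 0.0 [0.8 0.4 2.6] [ 537.1 -100.9  167.2]
```

```bash
T='from cell import manip; s=manip.observe(); print("TZ",s["wrist_torque"].round(2),s["joints"][5].round(3),s["effort"][5].round(2),s["wrist_force"].round(1),s["eef_pos"].round(1))'
python3 -m crank '[[[0,0,0.001],0],[[0,0,0],0],[[0,0,0],0]]' >/dev/null; python3 -c "$T"
python3 -m crank '[[[0,0,0],0.03],[[0,0,0],0],[[0,0,0],0]]' >/dev/null; python3 -c "$T"
python3 -m crank '[[[0,0,0],0.03],[[0,0,0],0],[[0,0,0],0]]' >/dev/null; python3 -c "$T"
python3 -m crank '[[[0,0,0],0.03],[[0,0,0],0],[[0,0,0],0]]' >/dev/null; python3 -c "$T"
```

```text
TZ [-0.07  0.02 -0.04] 1.366 -0.0 [-0.  -0.4  2.8] [ 537. -101.  166.]
TZ [-0.16  0.08  0.01] 1.395 0.29 [ 0.3 -1.4  3.7] [ 536.9 -101.   165.8]
TZ [-0.38  0.07  0.01] 1.424 0.27 [ 0.2 -1.   3.6] [ 536.9 -101.   165.8]
TZ [-0.41  0.15  0.09] 1.454 0.26 [-0.1 -2.2  3.1] [ 536.9 -101.   165.8]
```

```bash
T='from cell import manip; s=manip.observe(); print("TZ",s["wrist_torque"].round(2),s["joints"][5].round(3),s["effort"][5].round(2),s["wrist_force"].round(1),s["eef_pos"].round(1))'
python3 -m crank '[[[0,0,0.002],0],[[0,0,0],0],[[0,0,0],0]]' >/dev/null; python3 -c "$T"
python3 -m crank '[[[0,0,0.002],0],[[0,0,0],0],[[0,0,0],0]]' >/dev/null; python3 -c "$T"
python3 -c "
from sq import *
from axis import *
d=grab('wrist');sq(d);axis(d)"
```

```text
TZ [-0.32  0.24  0.03] 1.455 -0.03 [-1.8 -0.8 -0.4] [ 536.6 -100.8  163.3]
TZ [-0.16  0.16  0.03] 1.455 -0.01 [-0.7 -1.   2.5] [ 536.9 -100.8  161.8]
sq [ 542.  -101.1] [ 9.2 13.3] world 30.8 tool x -6.7 rel mod90 37.5
-58 left -15.3 right 9.2 mid -3.05 vals [217, 248, 65, 69, 70, 72, 74, 75, 230, 251, 229]
-50 left -15.1 right 9.5 mid -2.8 vals [216, 249, 64, 69, 70, 72, 74, 75, 187, 239, 229]
-42 left -14.7 right 9.8 mid -2.45 vals [217, 237, 67, 69, 70, 71, 74, 74, 132, 226, 230]
-34 left -14.4 right 10.2 mid -2.1 vals [219, 221, 71, 68, 71, 77, 77, 74, 82, 226, 230]
-28 left -14.4 right 10.4 mid -2.0 vals [219, 223, 75, 70, 84, 88, 90, 88, 77, 226, 228]
y -6 vals x5..25 [70, 70, 70, 70, 70, 75, 133, 169, 170, 170, 170, 171, 157, 138, 134, 133, 134, 134, 133, 133]
y -3 vals x5..25 [72, 71, 71, 72, 72, 72, 102, 162, 165, 166, 167, 167, 160, 140, 135, 135, 136, 135, 134, 134]
y 0 vals x5..25 [73, 73, 73, 73, 74, 77, 126, 166, 167, 167, 167, 167, 158, 140, 136, 136, 136, 136, 136, 135]
y 3 vals x5..25 [75, 75, 75, 75, 78, 133, 168, 169, 168, 168, 166, 161, 145, 137, 136, 140, 142, 191, 221, 222]
```

It's sliding down freely again, so I'll seat it and then turn.

```bash
T='from cell import manip; s=manip.observe(); print("TZ",s["wrist_torque"].round(2),s["joints"][5].round(3),s["effort"][5].round(2),s["wrist_force"].round(1),s["eef_pos"].round(1))'
python3 -m crank '[[[0,0,0.002],0],[[0,0,0.002],0],[[0,0,0.001],0],[[0,0,0],0],[[0,0,0],0]]' >/dev/null; python3 -c "$T"
python3 -m crank '[[[0,0,0],0.03],[[0,0,0],0],[[0,0,0],0],[[0,0,0],0]]' >/dev/null; python3 -c "$T"
python3 -m crank '[[[0,0,0],0.03],[[0,0,0],0],[[0,0,0],0],[[0,0,0],0]]' >/dev/null; python3 -c "$T"
python3 -m crank '[[[0,0,0],0.03],[[0,0,0],0],[[0,0,0],0],[[0,0,0],0]]' >/dev/null; python3 -c "$T"
```

```text
TZ [0.15 0.68 0.03] 1.455 -0.02 [-2.7  2.  20. ] [ 537.7 -100.9  159.1]
TZ [ 0.12  0.45 -0.01] 1.485 -0.0 [-2.   0.3 21.1] [ 537.9 -101.   159.3]
TZ [-0.03  0.53  0.05] 1.515 0.1 [-1.5  0.  20.8] [ 537.9 -101.1  159.3]
TZ [-0.09  0.54  0.09] 1.545 0.11 [-2.3 -0.5 20.4] [ 537.9 -101.1  159.3]
```

```bash
T='from cell import manip; s=manip.observe(); print("TZ",s["wrist_torque"].round(2),s["joints"][5].round(3),s["effort"][5].round(2),s["wrist_force"].round(1),s["clock"])'
for i in 1; do
python3 -m crank '[[[0,0,0],0.04],[[0,0,0],0],[[0,0,0],0]]' >/dev/null; python3 -c "$T"
python3 -m crank '[[[0,0,0],0.04],[[0,0,0],0],[[0,0,0],0]]' >/dev/null; python3 -c "$T"
python3 -m crank '[[[0,0,0],0.04],[[0,0,0],0],[[0,0,0],0]]' >/dev/null; python3 -c "$T"
python3 -m crank '[[[0,0,0],0.04],[[0,0,0],0],[[0,0,0],0]]' >/dev/null; python3 -c "$T"
python3 -m crank '[[[0,0,0],0.04],[[0,0,0],0],[[0,0,0],0]]' >/dev/null; python3 -c "$T"
python3 -m crank '[[[0,0,0],0.04],[[0,0,0],0],[[0,0,0],0]]' >/dev/null; python3 -c "$T"
done
python3 -c "
from sq import *
d=grab('wrist');sq(d)"
```

```text
TZ [-0.09  0.48 -0.04] 1.586 0.21 [-1.6 -0.2 21.3] 23.1333
TZ [-0.13  0.77 -0.01] 1.626 0.19 [-3.3  0.2 21.3] 23.3833
TZ [-0.19  0.76 -0.05] 1.666 0.19 [-3.4  0.5 21. ] 23.6333
TZ [-0.18  0.81 -0.05] 1.706 0.19 [-3.2 -1.5 21.9] 23.8833
TZ [-0.2   0.8  -0.08] 1.746 0.17 [-3.  -0.4 21.4] 24.1333
TZ [-0.33  0.88  0.02] 1.786 0.21 [-3.9 -0.8 21.1] 24.3833
sq [533.8 -98.9] [12.8  7. ] world 64.7 tool x -25.6 rel mod90 0.4
```

```bash
cat > yaw.py <<'E'
from h import *
def yaw(d):
    s=manip.observe(); e=s['ee_rot']; a=2*np.arctan2(e[1],e[0]); tcp=s['eef_pos']
    X=np.array([np.cos(a),np.sin(a),0]); Y=np.array([np.sin(a),-np.cos(a),0]); n=161; t=np.linspace(-16,16,n)
    yy,xx=np.meshgrid(t,t,indexing='ij')
    P=tcp+xx[...,None]*X+yy[...,None]*Y+[0,0,17.4]
    px=proj(d,P.reshape(-1,3)).astype(np.float32).reshape(n,n,2); R=cv2.remap(d['frame'],px,None,cv2.INTER_CUBIC)
    hsv=cv2.cvtColor(R,cv2.COLOR_RGB2HSV).astype(int); red=((hsv[...,0]<8)|(hsv[...,0]>170))&(hsv[...,1]>110)&(hsv[...,2]>150)
    k=max(cv2.findContours(red.astype(np.uint8),0,1)[0],key=cv2.contourArea); (cx,cy),(w,h),_=cv2.fitEllipse(cv2.convexHull(k))
    c=np.array([cx,cy])*.2-16
    g=cv2.GaussianBlur(cv2.cvtColor(R,cv2.COLOR_RGB2GRAY).astype(np.float32),(0,0),2)
    gx,gy=cv2.Sobel(g,5,1,0),cv2.Sobel(g,5,0,1); m=np.hypot(gx,gy); ok=(np.hypot(xx-c[0],yy-c[1])<8.3)
    th=np.degrees(np.arctan2(gy,gx))%90
    hist=np.bincount((th[ok]/5).astype(int),m[ok],18); hist=hist/hist.max()
    z=(m[ok]**2*np.exp(4j*np.radians(th[ok]))).sum()/(m[ok]**2).sum()
    print('ring c tool',c.round(2),'diam',round(w*.2,1),round(h*.2,1),'sq rel tool (image sense, mod90) %.1f coh %.2f'%((np.degrees(np.angle(z))/4)%90,abs(z)),'toolx',np.degrees(a).round(1)); print(hist.round(1).tolist())
E
python3 -c "
from yaw import *
yaw(load('wrist'))"
```

```text
ring c tool [-6.07 -1.22] diam 12.6 18.4 sq rel tool (image sense, mod90) 81.7 coh 0.46 toolx -25.6
[0.1, 0.2, 0.2, 0.1, 0.1, 0.2, 0.1, 0.1, 0.1, 0.1, 0.1, 0.1, 0.2, 0.2, 0.2, 1.0, 0.4, 0.2]
```

The square shows no slip in the grip, and still no stop. I'll lift once more to see whether the nut followed this last turn.

```bash
python3 -m crank '[[[0,0,-0.02],0],[[0,0,-0.02],0],[[0,0,-0.005],0],[[0,0,0],0],[[0,0,0],0],[[0,0,0],0]]'
python3 - <<'E'
from nut import corners
from off2 import *
from yaw import yaw
d=grab('wrist'); corners(d); yaw(d); measure(d)
E
```

```text
clock: 24.93
eef_pos: [536.5, -100.8, 200.2]
ee_rot: [0.975, -0.222, -0.001, -0.0]
wrist_force: [0.3, 0.9, -3.3]
grip_width: 0.21
gripper_force: 118.4
area 13064.5 dir to cam -26.0
[434 339] [ 530.  -104.9] r 9.3 ang -132.2 mod60 47.8 near -2.5
[223 329] [538.5 -89.4] r 8.9 ang 75.9 mod60 15.9 near -1.9
[220 319] [539.3 -89.6] r 9.0 ang 70.1 mod60 10.1 near -1.0
[274 230] [544.4 -97. ] r 8.1 ang 6.8 mod60 6.8 near 6.8
[347 227] [ 542.  -102.6] r 7.3 ang -38.9 mod60 21.1 near 7.1
[386 238] [ 539.7 -105.1] r 7.9 ang -64.2 mod60 55.8 near 6.2
edge len 17.6 normal mod60 31.5
edge len 0.9 normal mod60 19.6
edge len 9.0 normal mod60 33.9
edge len 6.0 normal mod60 36.8
edge len 3.4 normal mod60 18.0
edge len 9.7 normal mod60 29.0
ring c tool [-5.82 -1.3 ] diam 12.0 18.4 sq rel tool (image sense, mod90) 78.9 coh 0.51 toolx -25.6
[0.1, 0.2, 0.1, 0.1, 0.1, 0.1, 0.1, 0.1, 0.0, 0.0, 0.1, 0.1, 0.1, 0.2, 0.3, 1.0, 0.2, 0.1]
{(-1, -1): [514.9, -118.9], (1, -1): [557.0, -118.6], (1, 1): [556.9, -76.7]}
41 res [-0.1, -0.1, -0.2, -0.1, -0.0, -0.1, -0.2, -0.1, -0.1, -0.0, 0.1, -0.0, -0.0, -0.2, -0.2, -0.2, -0.3, -0.1, -0.0, 0.2, 0.4, 0.6, 0.8, 0.9, 0.9, 0.8, 0.6, 0.5, 0.2, 0.0, -0.0, -0.0, -0.1, 0.0, -0.0, -0.2, -0.3, -0.6, -0.7, -0.8, -0.7]
nut [535.93 -97.73] spread [0.15 0.25] mouth [537.26 -97.51] tcp [ 536.49 -100.8   200.26] toolx deg -25.6
mouth->nut tool xy [-1.11  0.78] mouth-tcp tool xy [-0.73 -3.3 ]
```

The nut stayed at about 6° while the socket turned 19° further, so it is probably at its stop and the socket cams over it. The two seatings also show the mouth about (-1.8,-1.35) mm off the TCP axis, so turning about the TCP tilts the socket. To confirm, I'll reseat aligned, loosen about 20° with eccentricity compensation (it should follow), then tighten properly.

```bash
T='from cell import manip; s=manip.observe(); print("TZ",s["wrist_torque"].round(2),s["joints"][5].round(3),s["effort"][5].round(2),s["wrist_force"].round(1),s["eef_pos"].round(1),s["clock"])'
python3 -m crank '[[[0,0,0],-0.12],[[0,0,0],-0.12],[[0,0,0],-0.11],[[0.0003,0,0.011],0],[[0,0,0.011],0],[[0,0,0.008],0],[[0,0,0],0],[[0,0,0],0]]' >/dev/null; python3 -c "$T"
python3 -m crank '[[[0,0,0.002],0],[[0,0,0.002],0],[[0,0,0.001],0],[[0,0,0],0],[[0,0,0],0]]' >/dev/null; python3 -c "$T"
python3 -m crank '[[[0,0,0.002],0],[[0,0,0],0],[[0,0,0],0]]' >/dev/null; python3 -c "$T"
```

```text
TZ [0.05 0.01 0.03] 1.437 0.07 [ 0.6  0.1 -1.9] [ 536.8 -100.8  170.7] 25.65
TZ [-0.06 -0.14  0.02] 1.436 0.01 [1.  0.8 4.6] [ 537.5 -101.   167.5] 26.0667
TZ [-0.07 -0.19  0.02] 1.436 -0.0 [ 0.6  0.1 13.1] [ 538.1 -101.2  166.7] 26.3167
```

```bash
T='from cell import manip; s=manip.observe(); print("TZ",s["wrist_torque"].round(2),s["joints"][5].round(3),s["effort"][5].round(2),s["wrist_force"].round(1),s["eef_pos"].round(1),s["clock"])'
python3 -m crank '[[[-0.0005,0,-0.001],0.02],[[0,0,0],0],[[0,0,0],0]]' >/dev/null; python3 -c "$T"
python3 -m crank '[[[0,0,0],0.03],[[0,0,0],0],[[0,0,0],0]]' >/dev/null; python3 -c "$T"
python3 -m crank '[[[0,0,0],0.03],[[0,0,0],0],[[0,0,0],0]]' >/dev/null; python3 -c "$T"
python3 -m crank '[[[0,0,0],0.03],[[0,0,0],0],[[0,0,0],0]]' >/dev/null; python3 -c "$T"
```

```text
TZ [-0.24 -0.13  0.04] 1.456 0.12 [ 0.7 -2.2  8.2] [ 537.3 -101.1  167.1] 26.5667
TZ [-0.43 -0.09  0.01] 1.486 0.19 [ 1.6 -2.1  7.5] [ 537.3 -101.2  167. ] 26.8167
TZ [-0.5  -0.05  0.01] 1.516 0.2 [ 0.7 -1.8  7.9] [ 537.2 -101.3  166.9] 27.0667
TZ [-0.54 -0.01 -0.02] 1.546 0.2 [ 0.2 -1.8  7.4] [ 537.2 -101.3  166.9] 27.3167
```

```bash
python3 -m crank '[[[0,0,-0.012],-0.06],[[0,0,-0.012],-0.06],[[0,0,-0.008],0],[[0,0,0],0],[[0,0,0],0],[[0,0,0],0]]'
python3 - <<'E'
from nut import corners
from off2 import *
from axis import axis
from yaw import yaw
d=grab('wrist'); corners(d); yaw(d); measure(d); axis(d)
E
```

```text
clock: 27.82
eef_pos: [536.5, -100.8, 196.9]
ee_rot: [0.999, -0.044, -0.0, -0.0]
wrist_force: [0.3, 0.2, -2.6]
grip_width: 0.207
gripper_force: 118.3
area 12617.5 dir to cam -6.0
[220 296] [538.  -89.3] r 8.8 ang 79.1 mod60 19.1 near 0.7
[229 274] [539.8 -90.2] r 8.5 ang 65.8 mod60 5.8 near 2.6
[312 213] [544.4 -97.5] r 8.1 ang 3.5 mod60 3.5 near 8.0
[405 251] [ 540.5 -104.8] r 8.0 ang -58.4 mod60 1.6 near 4.9
[418 318] [ 534.6 -105.4] r 7.6 ang -102.8 mod60 17.2 near -0.8
[229 324] [535.5 -89.8] r 8.2 ang 95.7 mod60 35.7 near -1.7
edge len 2.0 normal mod60 3.0
edge len 8.6 normal mod60 32.3
edge len 8.3 normal mod60 31.8
edge len 5.9 normal mod60 35.7
edge len 15.6 normal mod60 56.8
edge len 2.5 normal mod60 41.2
ring c tool [-5.61 -0.98] diam 11.8 18.5 sq rel tool (image sense, mod90) 75.0 coh 0.47 toolx -5.1
[0.1, 0.1, 0.1, 0.1, 0.1, 0.2, 0.1, 0.1, 0.1, 0.1, 0.1, 0.1, 0.2, 0.2, 0.4, 1.0, 0.2, 0.2]
{(-1, -1): [515.0, -119.1], (1, -1): [557.1, -118.8], (1, 1): [556.8, -76.8]}
41 res [-0.1, -0.1, -0.2, -0.1, -0.1, -0.2, -0.1, -0.1, -0.1, -0.1, 0.0, -0.1, -0.1, -0.0, 0.1, -0.1, -0.1, 
[... 484 characters left out ...]
ft -19.1 right 10.4 mid -4.35 vals [222, 72, 65, 68, 71, 72, 74, 75, 79, 162, 231]
-34 left -14.6 right 10.7 mid -1.95 vals [206, 209, 68, 68, 73, 86, 81, 74, 72, 229, 221]
-28 left -14.4 right 11.0 mid -1.7 vals [157, 223, 76, 75, 85, 88, 90, 90, 72, 164, 162]
y -6 vals x5..25 [73, 73, 73, 74, 74, 74, 74, 91, 136, 143, 139, 126, 125, 158, 173, 172, 172, 172, 172, 172]
y -3 vals x5..25 [74, 75, 75, 75, 75, 75, 75, 75, 92, 133, 145, 147, 137, 125, 141, 167, 169, 170, 176, 175]
y 0 vals x5..25 [75, 76, 76, 77, 76, 78, 78, 91, 142, 180, 170, 146, 130, 152, 169, 170, 170, 190, 247, 248]
y 3 vals x5..25 [77, 77, 77, 78, 78, 78, 111, 195, 206, 194, 161, 157, 232, 249, 249, 249, 249, 248, 248, 248]
```

```bash
T='from cell import manip; s=manip.observe(); print("TZ",s["wrist_torque"].round(2),s["joints"][5].round(3),s["effort"][5].round(2),s["wrist_force"].round(1),s["eef_pos"].round(1),s["clock"])'
python3 -m crank '[[[-0.0003,0,0.012],0],[[0,0,0.012],0],[[0,0,0.004],0],[[0,0,0.002],0],[[0,0,0],0],[[0,0,0],0]]' >/dev/null; python3 -c "$T"
python3 -m crank '[[[0,0,0.001],0.03],[[0,0,0],0.03],[[0,0,0],0]]' >/dev/null; python3 -c "$T"
python3 -m crank '[[[0,-0.0004,0.0005],-0.03],[[0,0,0],-0.03],[[0,0,0],0]]' >/dev/null; python3 -c "$T"
python3 -m crank '[[[0,-0.0004,0],0.03],[[0,0,0],0.03],[[0,0,0],0]]' >/dev/null; python3 -c "$T"
```

```text
TZ [-0.06 -0.02  0.08] 1.425 0.0 [-1.2  0.1 -1.9] [ 536.4 -100.9  167.7] 28.3667
TZ [-0.04  0.06  0.13] 1.487 0.86 [ 0.4  0.7 -2.3] [ 536.5 -100.9  167.1] 28.6167
TZ [-0.16  0.13 -0.06] 1.424 -0.84 [-0.5  0.  -0.6] [ 536.6 -100.6  166.8] 28.8667
TZ [-0.46  0.15 -0.02] 1.489 0.87 [ 0.2 -2.3  0.4] [ 536.6 -100.3  166.7] 29.1167
```

```bash
T='from cell import manip; s=manip.observe(); print("TZ",s["wrist_torque"].round(2),s["joints"][5].round(3),s["effort"][5].round(2),s["wrist_force"].round(1),s["eef_pos"].round(1),s["clock"])'
python3 -m crank '[[[0,0,0.001],-0.03],[[0,0,0],0],[[0,0,0],0]]' >/dev/null; python3 -c "$T"
python3 -m crank '[[[0,0.0003,0.001],0],[[0,0,0],0],[[0,0,0],0]]' >/dev/null; python3 -c "$T"
python3 -m crank '[[[0,0,0.001],0],[[0,0,0],0],[[0,0,0],0]]' >/dev/null; python3 -c "$T"
```

```text
TZ [-0.37  0.09 -0.01] 1.456 -0.25 [-0.7 -0.9  3.6] [ 536.8 -100.2  166. ] 29.3667
TZ [-0.47  0.19  0.02] 1.456 0.01 [-1.9 -2.   2.8] [ 536.4 -100.4  164.3] 29.6167
TZ [-0.57  0.12  0.04] 1.456 0.01 [-0.9 -2.1  3.1] [ 536.4 -100.4  163.3] 29.8667
```

```bash
T='from cell import manip; s=manip.observe(); print("TZ",s["wrist_torque"].round(2),s["joints"][5].round(3),s["effort"][5].round(2),s["wrist_force"].round(1),s["eef_pos"].round(1),s["clock"])'
python3 -m crank '[[[0,0.0005,0.002],0],[[0,0,0.002],0],[[0,0,0.0005],0],[[0,0,0],0],[[0,0,0],0]]' >/dev/null; python3 -c "$T"
python3 -m crank '[[[-0.0001,0,0],0.03],[[0,0,0],0],[[0,0,0],0],[[0,0,0],0]]' >/dev/null; python3 -c "$T"
python3 -m crank '[[[-0.0001,0,0],0.03],[[0,0,0],0],[[0,0,0],0],[[0,0,0],0]]' >/dev/null; python3 -c "$T"
python3 -m crank '[[[-0.0001,0,0],0.03],[[0,0,0],0],[[0,0,0],0],[[0,0,0],0]]' >/dev/null; python3 -c "$T"
python3 -m crank '[[[-0.0001,0,0],0.03],[[0,0,0],0],[[0,0,0],0],[[0,0,0],0]]' >/dev/null; python3 -c "$T"
python3 -m crank '[[[-0.0001,0,0],0.03],[[0,0,0],0],[[0,0,0],0],[[0,0,0],0]]' >/dev/null; python3 -c "$T"
python3 -m crank '[[[-0.0001,0,0],0.03],[[0,0,0],0],[[0,0,0],0],[[0,0,0],0]]' >/dev/null; python3 -c "$T"
```

```text
TZ [-0.02  0.18 -0.09] 1.455 0.01 [-0.9 -1.  10.1] [ 536.9 -100.8  159.8] 30.2833
TZ [-0.14  0.15  0.15] 1.485 0.13 [-1.3 -0.8 11. ] [ 536.8 -100.8  159.8] 30.6167
TZ [-0.21  0.11 -0.05] 1.515 -0.08 [-0.1 -0.2  7.5] [ 536.6 -100.8  159.6] 30.95
TZ [-0.21  0.26 -0.08] 1.545 -0.07 [-0.8 -1.4  7.4] [ 536.4 -100.7  159.5] 31.2833
TZ [-0.15  0.18 -0.09] 1.575 -0.06 [-1.2 -0.9  7.5] [ 536.3 -100.7  159.4] 31.6167
TZ [-0.22  0.27 -0.07] 1.605 -0.05 [-1.2 -1.3  7.8] [ 536.1 -100.7  159.4] 31.95
TZ [-0.24  0.28 -0.06] 1.635 -0.05 [-0.8 -0.9  7.1] [ 536.  -100.7  159.4] 32.2833
```

```bash
T='from cell import manip; s=manip.observe(); print("TZ",s["wrist_torque"].round(2),s["joints"][5].round(3),s["effort"][5].round(2),s["wrist_force"].round(1),s["eef_pos"].round(1),s["clock"])'
python3 -m crank '[[[-0.0001,0,0],0.03],[[0,0,0],0],[[0,0,0],0],[[0,0,0],0]]' >/dev/null; python3 -c "$T"
python3 -m crank '[[[-0.0001,0,0],0.03],[[0,0,0],0],[[0,0,0],0],[[0,0,0],0]]' >/dev/null; python3 -c "$T"
python3 -m crank '[[[-0.0001,0,0],0.03],[[0,0,0],0],[[0,0,0],0],[[0,0,0],0]]' >/dev/null; python3 -c "$T"
python3 -m crank '[[[-0.0001,0,0],0.03],[[0,0,0],0],[[0,0,0],0],[[0,0,0],0]]' >/dev/null; python3 -c "$T"
python3 -m crank '[[[-0.0001,0,0],0.03],[[0,0,0],0],[[0,0,0],0],[[0,0,0],0]]' >/dev/null; python3 -c "$T"
python3 -m crank '[[[-0.0001,0,0],0.03],[[0,0,0],0],[[0,0,0],0],[[0,0,0],0]]' >/dev/null; python3 -c "$T"
python3 - <<'E'
from yaw import yaw
from h import *
yaw(grab('wrist'))
E
```

```text
TZ [-0.23  0.32 -0.04] 1.665 -0.04 [-0.  -0.7  7.6] [ 535.9 -100.7  159.4] 32.6167
TZ [-0.22  0.25 -0.03] 1.695 -0.05 [-1.  -1.   7.2] [ 535.8 -100.6  159.3] 32.95
TZ [-0.33  0.32 -0.04] 1.726 -0.03 [-1.8 -1.   6.9] [ 535.7 -100.6  159.4] 33.2833
TZ [-0.33  0.35 -0.1 ] 1.756 -0.05 [-0.1 -1.1  8. ] [ 535.6 -100.6  159.3] 33.6167
TZ [-0.33  0.35 -0.05] 1.786 -0.0 [-0.7 -0.4  7.6] [ 535.5 -100.5  159.3] 33.95
TZ [-0.3   0.3  -0.05] 1.816 0.01 [-2.2 -1.   6.6] [ 535.4 -100.5  159.3] 34.2833
ring c tool [-5.94 -1.29] diam 12.1 18.3 sq rel tool (image sense, mod90) 82.6 coh 0.45 toolx -27.3
[0.1, 0.1, 0.2, 0.1, 0.1, 0.1, 0.1, 0.1, 0.1, 0.1, 0.1, 0.1, 0.1, 0.1, 0.2, 1.0, 0.3, 0.1]
```

```bash
python3 -m crank '[[[0,0,-0.02],0],[[0,0,-0.018],0],[[0.0005,0,0],-0.12],[[0.0004,0,0],-0.12],[[0.0004,0,0],-0.12],[[0,0,0],-0.03],[[0,0,0],0],[[0,0,0],0]]'
python3 - <<'E'
from nut import corners
from off2 import *
d=grab('wrist'); corners(d,(536,-97.9)); measure(d)
# brass outline: robust line orientation histogram on the nut's near-side outline (washer plane)
E
```

```text
clock: 35.0
eef_pos: [536.3, -100.8, 196.3]
ee_rot: [0.999, -0.044, -0.0, -0.0]
wrist_force: [-0.7, -0.2, -1.3]
grip_width: 0.209
gripper_force: 118.4
area 12655.0 dir to cam -7.0
[220 298] [537.9 -89.3] r 8.8 ang 77.7 mod60 17.7 near 0.9
[230 275] [539.8 -90.3] r 8.5 ang 63.6 mod60 3.6 near 2.9
[313 214] [544.4 -97.5] r 8.4 ang 2.5 mod60 2.5 near 8.3
[407 253] [ 540.4 -104.9] r 8.2 ang -58.0 mod60 2.0 near 5.1
[420 315] [ 535.  -105.5] r 7.7 ang -97.8 mod60 22.2 near -0.2
[229 324] [535.6 -89.8] r 8.1 ang 93.0 mod60 33.0 near -1.4
edge len 2.2 normal mod60 1.8
edge len 8.6 normal mod60 32.3
edge len 8.4 normal mod60 31.5
edge len 5.4 normal mod60 36.5
edge len 15.7 normal mod60 57.7
edge len 2.4 normal mod60 42.4
{(-1, -1): [515.0, -119.1], (1, -1): [557.1, -118.9], (1, 1): [556.8, -76.7]}
41 res [-0.1, -0.1, -0.2, -0.1, 0.0, -0.2, -0.0, -0.1, -0.1, -0.0, -0.0, -0.1, -0.1, -0.0, 0.0, -0.1, -0.1, -0.1, -0.2, -0.1, 0.1, 0.4, 0.5, 0.6, 0.6, 0.6, 0.5, 0.5, 0.3, 0.1, 0.2, 0.0, 0.1, 0.0, -0.2, -0.3, -0.5, -0.7, -0.7, -0.5, -0.6]
nut [535.94 -97.9 ] spread [0.34 0.35] mouth [536.05 -97.78] tcp [ 536.36 -100.87  196.38] toolx deg -5.1
mouth->nut tool xy [-0.1   0.13] mouth-tcp tool xy [-0.58 -3.05]
```

The nut is at exactly the same angle as before this 20° seated turn (2.2°, repeatable to 0.3°). The earlier 7° came from my small back-off. So the nut is at its stop, 28.6° (0.50 rad) past its start. Now I reseat with the same recipe, finish with a clockwise nudge, and stay there.

```bash
T='from cell import manip; s=manip.observe(); print("TZ",s["wrist_torque"].round(2),s["joints"][5].round(3),s["effort"][5].round(2),s["wrist_force"].round(1),s["eef_pos"].round(1),s["clock"])'
python3 -m crank '[[[0,-0.0005,0.012],0.03],[[0,0,0.012],0],[[0,0,0.004],0],[[0,0,0.0015],0],[[0,0,0],0],[[0,0,0],0]]' >/dev/null; python3 -c "$T"
python3 -m crank '[[[0,0,0.001],0],[[0,0,0],0],[[0,0,0],0]]' >/dev/null; python3 -c "$T"
python3 -m crank '[[[0,0,0.001],0],[[0,0,0],0],[[0,0,0],0]]' >/dev/null; python3 -c "$T"
python3 -m crank '[[[0,0,0.001],0],[[0,0,0],0],[[0,0,0],0]]' >/dev/null; python3 -c "$T"
```

```text
TZ [-0.04  0.02 -0.05] 1.456 -0.0 [-0.3  0.4 -2.1] [ 536.6 -100.5  167.5] 35.55
TZ [-0.14  0.11 -0.02] 1.456 0.0 [ 0.8 -0.3  0. ] [ 536.6 -100.6  166.6] 35.8
TZ [-0.24  0.06  0.04] 1.456 -0.0 [-0.8 -1.2  5.3] [ 536.7 -100.6  165.8] 36.05
TZ [-0.27  0.14 -0.07] 1.456 0.01 [-0.3 -0.6  2.2] [ 536.5 -100.5  164.3] 36.3
```

```bash
T='from cell import manip; s=manip.observe(); print("TZ",s["wrist_torque"].round(2),s["joints"][5].round(3),s["effort"][5].round(2),s["wrist_force"].round(1),s["eef_pos"].round(1),s["clock"])'
python3 -m crank '[[[0,0.0003,0.002],0],[[0,0,0.002],0],[[0,0,0.0015],0],[[0,0,0],0],[[0,0,0],0],[[0,0,0],0]]' >/dev/null; python3 -c "$T"
python3 -m crank '[[[-0.0001,0,0],0.03]]' >/dev/null; python3 -c "$T"
python3 -m crank '[[[-0.0001,0,0],0.03]]' >/dev/null; python3 -c "$T"
python3 -m crank '[[[-0.0001,0,0],0.03]]' >/dev/null; python3 -c "$T"
python3 -m crank '[[[-0.0001,0,0],0.03]]' >/dev/null; python3 -c "$T"
python3 -m crank '[[[0,0,0.0005],0],[[0,0,0],0],[[0,0,0],0]]' ; python3 -c "$T"
python3 - <<'E'
from axis import *
from yaw import yaw
d=grab('wrist'); axis(d); yaw(d)
E
```

```text
TZ [0.   0.1  0.03] 1.456 0.02 [-0.3  0.5  8.3] [ 536.8 -100.8  159.4] 36.8
TZ [-0.07  0.24 -0.04] 1.485 -1.67 [-1.4  0.2  6.4] [ 536.7 -100.8  159.5] 36.8833
TZ [-0.08  0.27  0.22] 1.517 -0.98 [-0.8 -0.5  7.3] [ 536.5 -100.7  159.4] 36.9667
TZ [-0.17  0.3   0.08] 1.547 -0.96 [-0.8 -0.7  8.1] [ 536.4 -100.7  159.4] 37.05
TZ [-0.12  0.27 -0.12] 1.577 -0.95 [-1.2 -0.3  7.2] [ 536.3 -100.8  159.4] 37.1333
clock: 37.38
eef_pos: [536.5, -100.8, 159.3]
ee_rot: [0.993, -0.118, 0.001, 0.0]
wrist_force: [-1.9, 0.4, 10.7]
grip_width: 0.21
gripper_force: 120.9
TZ [-0.15  0.37 -0.11] 1.576 -0.05 [-1.9  0.4 10.7] [ 536.5 -100.8  159.3] 37.3833
-58 left -15.3 right 9.3 mid -3.0 vals [213, 246, 65, 70, 72, 73, 75, 76, 225, 251, 230]
-50 left -14.9 right 9.6 mid -2.65 vals [217, 248, 66, 70, 71, 73, 75, 76, 183, 248, 229]
-42 left -14.5 right 9.9 mid -2.3 vals [216, 240, 69, 69, 71, 73, 75, 74, 129, 225, 228]
-34 left -14.4 right 10.1 mid -2.15 vals [218, 219, 74, 69, 72, 78, 77, 75, 94, 225, 228]
-28 left -14.4 right 10.4 mid -2.0 vals [218, 220, 73, 72, 87, 90, 91, 89, 75, 227, 86]
y -6 vals x5..25 [72, 72, 72, 71, 71, 74, 118, 167, 168, 167, 166, 161, 143, 136, 136, 136, 136, 135, 135, 134]
y -3 vals x5..25 [73, 73, 73, 73, 73, 73, 94, 157, 167, 167, 167, 166, 150, 138, 137, 137, 137, 136, 137, 136]
y 0 vals x5..25 [75, 75, 75, 75, 75, 76, 118, 169, 172, 172, 172, 169, 153, 138, 138, 137, 140, 192, 222, 222]
y 3 vals x5..25 [76, 76, 75, 75, 77, 118, 162, 165, 171, 174, 192, 166, 167, 217, 223, 223, 223, 222, 222, 221]
ring c tool [-5.73 -1.09] diam 12.2 18.3 sq rel tool (image sense, mod90) 75.6 coh 0.62 toolx -13.6
[0.1, 0.1, 0.1, 0.1, 0.0, 0.1, 0.1, 0.1, 0.1, 0.1, 0.1, 0.1, 0.1, 0.1, 0.3, 1.0, 0.2, 0.1]
```

I still felt no stop torque, so I'll run one decisive check. Seated, turn counter-clockwise 0.48 rad and look. If the hex is engaged the nut must follow, and then I drive it back to the stop.

```bash
python3 -m crank '[[[0.0002,0,0],-0.06],[[0.0002,0,0],-0.06],[[0.0002,0,0],-0.06],[[0.0002,0,0],-0.06],[[0.0002,0,0],-0.06],[[0.0002,0,0],-0.06],[[0.0002,0,0],-0.06],[[0.0002,0,0],-0.06]]'
python3 -m crank '[[[0,0,0],0],[[0,0,0],0],[[0,0,-0.018],0],[[0,0,-0.018],0],[[0,0,0],0],[[0,0,0],0],[[0,0,0],0]]'
python3 - <<'E'
from nut import corners
from off2 import *
from yaw import yaw
d=grab('wrist'); corners(d,(536,-97.9)); measure(d); yaw(d)
E
```

```text
clock: 38.1
eef_pos: [537.9, -100.4, 159.3]
ee_rot: [0.992, 0.123, 0.001, -0.0]
wrist_force: [-3.4, 3.1, 12.5]
grip_width: 0.211
gripper_force: 120.9
clock: 38.68
eef_pos: [537.3, -100.7, 192.9]
ee_rot: [0.993, 0.121, -0.001, -0.0]
wrist_force: [0.0, 0.4, -2.8]
grip_width: 0.21
gripper_force: 120.1
area 9851.5 dir to cam 12.0
[224 306] [534.3 -89.6] r 8.5 ang 101.7 mod60 41.7 near 0.0
[295 217] [543.  -93.4] r 8.3 ang 32.8 mod60 32.8 near 7.8
[400 237] [ 543.4 -102. ] r 8.5 ang -29.0 mod60 31.0 near 6.4
[418 300] [ 538.6 -104.7] r 7.3 ang -69.4 mod60 50.6 near 1.1
edge len 9.5 normal mod60 6.3
edge len 8.6 normal mod60 2.6
edge len 5.6 normal mod60 59.4
edge len 15.8 normal mod60 15.8
{(-1, 1): [514.7, -76.9], (1, -1): [557.0, -118.8], (1, 1): [556.8, -76.8]}
41 res [-0.2, -0.1, -0.3, -0.1, -0.1, -0.1, -0.2, -0.1, -0.1, -0.1, -0.1, -0.2, -0.0, 0.2, 0.1, 0.0, 0.0, -0.0, 0.2, 0.2, 0.2, 0.2, 0.1, 0.2, 0.1, 0.2, 0.2, 0.1, 0.1, 0.1, 0.2, 0.2, 0.0, -0.1, -0.0, -0.2, -0.3, -0.5, -0.6, -0.6, -0.6]
nut [535.83 -97.83] spread [0.25 0.16] mouth [536.3  -98.02] tcp [ 537.26 -100.62  192.74] toolx deg 13.9
mouth->nut tool xy [-0.41 -0.3 ] mouth-tcp tool xy [-0.3  -2.76]
ring c tool [-5.47 -0.45] diam 12.0 18.3 sq rel tool (image sense, mod90) 79.7 coh 0.65 toolx 13.9
[0.1, 0.1, 0.1, 0.1, 0.0, 0.1, 0.1, 0.0, 0.0, 0.0, 0.0, 0.0, 0.1, 0.1, 0.2, 1.0, 0.3, 0.1]
```

The nut followed counter-clockwise by about 30°, so the hex drives it properly. It's still aligned, so I'll go straight back down and drive clockwise with a firmer push, logging the torque on every row.

```bash
T='from cell import manip; s=manip.observe(); print("TZ",s["wrist_torque"].round(2),s["joints"][5].round(3),s["effort"][5].round(2),s["wrist_force"].round(1),s["eef_pos"].round(1),s["clock"])'
python3 -m crank '[[[0,0,0.012],0],[[0,0,0.011],0],[[0,0,0.003],0],[[0,0,0.002],0],[[0,0,0.002],0],[[0,0,0.002],0],[[0,0,0],0]]' >/dev/null; python3 -c "$T"
python3 -m crank '[[[0,0,0.002],0],[[0,0,0.002],0],[[0,0,0],0],[[0,0,0],0]]' >/dev/null; python3 -c "$T"
```

```text
TZ [ 0.3   0.23 -0.01] 1.096 -0.04 [-0.7  1.1  0.5] [ 537.8 -100.7  162.5] 39.3167
TZ [ 0.35  0.36 -0.07] 1.096 -0.07 [-1.6  1.1  9.1] [ 538.1 -100.8  159.5] 39.65
```

```bash
T='from cell import manip; s=manip.observe(); print("TZ",s["wrist_torque"].round(2),s["joints"][5].round(3),s["effort"][5].round(2),s["wrist_force"].round(1),s["eef_pos"].round(1),s["clock"])'
python3 -m crank '[[[0,0,0.001],0],[[-0.0003,0,0],0.08]]' >/dev/null; python3 -c "$T"
python3 -m crank '[[[-0.0003,0,0],0.08]]' >/dev/null; python3 -c "$T"
python3 -m crank '[[[-0.0003,0,0],0.08]]' >/dev/null; python3 -c "$T"
python3 -m crank '[[[-0.0003,0,0],0.08]]' >/dev/null; python3 -c "$T"
python3 -m crank '[[[-0.0003,0,0],0.08]]' >/dev/null; python3 -c "$T"
python3 -m crank '[[[-0.0003,0,0],0.08]]' >/dev/null; python3 -c "$T"
python3 -m crank '[[[-0.0003,0,0],0.08]]' >/dev/null; python3 -c "$T"
python3 -m crank '[[[-0.0003,0,0],0.08]]' >/dev/null; python3 -c "$T"
python3 -m crank '[[[-0.0003,0,0],0.08]]' >/dev/null; python3 -c "$T"
python3 -m crank '[[[-0.0003,0,0],0.08]]' >/dev/null; python3 -c "$T"
python3 -m crank '[[[0,0,0],0],[[0,0,0],0]]' >/dev/null; python3 -c "$T
from h import *
from yaw import yaw
yaw(grab('wrist'))"
```

```text
TZ [0.28 0.39 0.15] 1.174 -4.62 [-1.9  1.  16.2] [ 538.3 -100.9  159.4] 39.8167
TZ [0.18 0.38 0.18] 1.259 -2.91 [-1.7  0.5 15.8] [ 538.  -101.1  159.4] 39.9
TZ [0.12 0.36 0.01] 1.339 -2.6 [-1.5  0.7 13.2] [ 537.6 -101.1  159.4] 39.9833
TZ [0.   0.39 0.11] 1.419 -2.48 [-2.   0.6 14.9] [ 537.3 -101.1  159.3] 40.0667
TZ [-0.    0.39  0.04] 1.499 -2.48 [-1.6  0.2 13.8] [ 537.  -101.2  159.4] 40.15
TZ [-0.04  0.35  0.01] 1.579 -2.49 [-1.9  1.1 14.2] [ 536.7 -101.2  159.3] 40.2333
TZ [-0.1   0.29  0.04] 1.659 -2.5 [-0.5 -0.3 14. ] [ 536.4 -101.1  159.3] 40.3167
TZ [-0.19  0.34  0.04] 1.739 -2.45 [-1.  -0.3 14.3] [ 536.1 -101.   159.3] 40.4
TZ [-0.18  0.36  0.11] 1.819 -2.44 [-1.9 -0.8 14.4] [ 535.8 -100.9  159.3] 40.4833
TZ [-0.15  0.44  0.11] 1.899 -2.41 [-1.7  0.1 13.1] [ 535.5 -100.8  159.3] 40.5667
TZ [-0.14  0.45 -0.  ] 1.896 0.53 [-1.2 -0.  13.9] [ 535.5 -100.8  159.2] 40.7333
ring c tool [-6.27 -1.37] diam 11.9 18.3 sq rel tool (image sense, mod90) 80.6 coh 0.54 toolx -31.9
[0.2, 0.2, 0.1, 0.1, 0.1, 0.1, 0.1, 0.1, 0.1, 0.0, 0.1, 0.1, 0.1, 0.1, 0.3, 1.0, 0.3, 0.2]
```

```bash
python3 -m crank '[[[0,0,-0.02],0],[[0,0,-0.018],0],[[0,0,0],0],[[0,0,0],0],[[0,0,0],0]]'
python3 - <<'E'
from nut import corners
from off2 import *
d=grab('wrist'); corners(d,(536,-97.9)); measure(d)
v=d['frame']; s=manip.observe(); e=s['ee_rot']; a=2*np.arctan2(e[1],e[0])
# square: dark pixels inside the projected top face (R 9 about mouth axis), principal directions
X=np.array([np.cos(a),np.sin(a),0]);Y=np.array([np.sin(a),-np.cos(a),0]); n=121;t=np.linspace(-12,12,n); yy,xx=np.meshgrid(t,t,indexing='ij')
P=s['eef_pos']+(xx-0.6)[...,None]*X+(yy-1.2)[...,None]*Y+[0,0,17.4]
px=proj(d,P.reshape(-1,3)).astype(np.float32).reshape(n,n,2); R=cv2.remap(v,px,None,1); g=cv2.cvtColor(R,cv2.COLOR_RGB2GRAY)
m=((g<90)&(np.hypot(xx,yy)<8.5)).astype(np.uint8); k=max(cv2.findContours(m,0,1)[0],key=cv2.contourArea)
print('sq',cv2.minAreaRect(k),'poly',(cv2.approxPolyDP(k,5,True).reshape(-1,2)*.2-12).round(1).tolist())
E
```

```text
clock: 41.2
eef_pos: [534.5, -100.4, 194.1]
ee_rot: [0.961, -0.275, -0.001, 0.0]
wrist_force: [0.0, -0.6, -2.3]
grip_width: 0.21
gripper_force: 120.1
area 13196.5 dir to cam -33.0
[428 277] [ 534.  -106.1] r 8.5 ang -103.5 mod60 16.5 near 2.8
[423 326] [ 530.7 -103.6] r 7.8 ang -133.1 mod60 46.9 near -1.4
[232 315] [539.7 -90.9] r 7.9 ang 62.1 mod60 2.1 near -0.7
[242 252] [543.8 -94.5] r 8.5 ang 23.7 mod60 23.7 near 4.7
[335 211] [ 542.7 -102.7] r 8.3 ang -35.4 mod60 24.6 near 8.3
edge len 4.2 normal mod60 52.9
edge len 15.6 normal mod60 24.6
edge len 5.4 normal mod60 48.8
edge len 8.3 normal mod60 52.7
edge len 9.4 normal mod60 51.5
{(-1, -1): [515.0, -118.9], (1, -1): [556.9, -118.7], (1, 1): [556.9, -76.7]}
41 res [-0.1, 0.0, -0.1, -0.1, -0.1, -0.0, -0.1, -0.1, -0.1, 0.0, -0.2, -0.1, -0.2, -0.0, -0.1, -0.1, -0.1, -0.1, -0.1, 0.1, 0.2, 0.5, 0.4, 0.5, 0.8, 0.8, 0.8, 0.5, 0.3, 0.1, -0.0, 0.1, -0.1, 0.0, -0.1, -0.2, -0.3, -0.4, -0.4, -0.6, -0.6]
nut [535.94 -97.8 ] spread [0.21 0.24] mouth [535.47 -96.96] tcp [ 534.38 -100.37  193.82] toolx deg -31.9
mouth->nut tool xy [0.85 0.46] mouth-tcp tool xy [-0.88 -3.47]
sq ((63.51924133300781, 65.09615325927734), (73.3474349975586, 79.81926727294922), 78.69007110595703) poly [[4.8, -7.0], [-7.2, -4.4], [-5.4, 3.2], [-6.6, 5.2], [-4.8, 7.0], [1.2, 8.4], [7.0, 4.8], [8.4, -1.2]]
```

The turn lost the nut: it went from 33° only to 22°, probably because the fast rows let the socket skip. Two passes ended at the 2.2° stop, so I'll realign to the nut, reseat and turn slowly to the stop.

```bash
T='from cell import manip; s=manip.observe(); print("TZ",s["wrist_torque"].round(2),s["joints"][5].round(3),s["effort"][5].round(2),s["wrist_force"].round(1),s["eef_pos"].round(1),s["clock"])'
python3 -m crank '[[[0,0,0],-0.12],[[0,0,0],-0.12],[[0,0,0],-0.12],[[0,0,0],-0.12],[[0,0,0],-0.12],[[0,0,0],-0.105],[[0.0025,0.0007,0.012],0],[[0,0,0.01],0]]' >/dev/null
python3 -m crank '[[[0,0,0.004],0],[[0,0,0.001],0],[[0,0,0],0],[[0,0,0],0]]' >/dev/null; python3 -c "$T"
python3 -m crank '[[[0,0,0.001],0],[[0,0,0],0],[[0,0,0],0]]' >/dev/null; python3 -c "$T"
python3 -m crank '[[[0,0,0.001],0],[[0,0,0],0],[[0,0,0],0]]' >/dev/null; python3 -c "$T"
python3 -m crank '[[[0,0,0.001],0],[[0,0,0],0],[[0,0,0],0]]' >/dev/null; python3 -c "$T"
```

```text
TZ [0.02 0.02 0.01] 1.192 0.05 [ 0.7 -0.1 -1.8] [ 537.3 -100.8  168.2] 42.25
TZ [ 0.04  0.02 -0.  ] 1.191 0.01 [ 0.5  1.3 -0.9] [ 537.5 -100.8  167.6] 42.5
TZ [ 0.07  0.1  -0.02] 1.191 0.0 [-0.2  0.   1. ] [ 537.4 -100.7  166.4] 42.75
TZ [0.14 0.1  0.04] 1.191 -0.0 [-0.7 -0.4  5.1] [ 537.6 -100.8  165.8] 43.0
```

```bash
T='from cell import manip; s=manip.observe(); print("TZ",s["wrist_torque"].round(2),s["joints"][5].round(3),s["effort"][5].round(2),s["wrist_force"].round(1),s["eef_pos"].round(1),s["clock"])'
python3 -m crank '[[[-0.0003,0,0.001],0.0],[[0,0,0],0],[[0,0,0],0]]' >/dev/null; python3 -c "$T"
python3 -m crank '[[[0,0,0.0015],0.0],[[0,0,0],0],[[0,0,0],0]]' >/dev/null; python3 -c "$T"
```

```text
TZ [0.25 0.14 0.01] 1.191 -0.01 [-1.1  1.3  3.2] [ 537.  -100.7  164.2] 43.25
TZ [ 0.17  0.09 -0.02] 1.191 -0.0 [-0.7  1.2  2.5] [ 537.  -100.8  162.7] 43.5
```

```bash
T='from cell import manip; s=manip.observe(); print("TZ",s["wrist_torque"].round(2),s["joints"][5].round(3),s["effort"][5].round(2),s["wrist_force"].round(1),s["eef_pos"].round(1),s["clock"])'
python3 -m crank '[[[0,0,0.002],0],[[0,0,0.0015],0],[[0,0,0.0005],0],[[0,0,0],0],[[0,0,0],0]]' >/dev/null; python3 -c "$T"
python3 -m crank '[[[-0.00006,0,0],0.02],[[-0.00006,0,0],0.02],[[-0.00006,0,0],0.02],[[-0.00006,0,0],0.02]]' >/dev/null; python3 -c "$T"
python3 -m crank '[[[-0.00006,0,0],0.02],[[-0.00006,0,0],0.02],[[-0.00006,0,0],0.02],[[-0.00006,0,0],0.02]]' >/dev/null; python3 -c "$T"
python3 -m crank '[[[-0.00006,0,0],0.02],[[-0.00006,0,0],0.02],[[-0.00006,0,0],0.02],[[-0.00006,0,0],0.02]]' >/dev/null; python3 -c "$T"
python3 -m crank '[[[-0.00006,0,0],0.02],[[-0.00006,0,0],0.02],[[-0.00006,0,0],0.02],[[-0.00006,0,0],0.02]]' >/dev/null; python3 -c "$T"
python3 -m crank '[[[-0.00006,0,0],0.02],[[-0.00006,0,0],0.02],[[-0.00006,0,0],0.02],[[-0.00006,0,0],0.02]]' >/dev/null; python3 -c "$T"
python3 -m crank '[[[-0.00006,0,0],0.02],[[-0.00006,0,0],0.02],[[-0.00006,0,0],0.02],[[-0.00006,0,0],0.02]]' >/dev/null; python3 -c "$T"
```

```text
TZ [0.37 0.2  0.01] 1.191 -0.01 [-0.4  2.4 11.6] [ 537.5 -100.8  159.9] 43.9167
TZ [0.14 0.17 0.11] 1.272 -0.53 [ 0.   0.8 10.2] [ 537.3 -100.9  159.9] 44.25
TZ [-0.03  0.17  0.07] 1.351 -0.53 [-1.   0.2 10. ] [ 537.1 -101.   159.9] 44.5833
TZ [-0.16  0.11  0.12] 1.431 -0.53 [-0.4 -0.  10.1] [ 536.8 -101.1  159.9] 44.9167
TZ [-0.18  0.17  0.12] 1.511 -0.53 [-0.1 -1.3 10.4] [ 536.6 -101.1  159.9] 45.25
TZ [-0.2   0.22  0.01] 1.591 -0.66 [-0.5 -0.3  7.3] [ 536.1 -101.   159.5] 45.5833
TZ [-0.17  0.26 -0.1 ] 1.671 -0.59 [-1.9  0.4  6.3] [ 535.8 -100.9  159.4] 45.9167
```

```bash
python3 -m crank '[[[0,0,-0.018],0],[[0,0,-0.018],0],[[0,0,0],0],[[0,0,0],0],[[0,0,0],0]]'
python3 - <<'E'
from nut import corners
from off2 import *
d=grab('wrist'); corners(d,(536,-97.9)); measure(d)
E
```

```text
clock: 46.33
eef_pos: [535.3, -100.6, 193.5]
ee_rot: [0.986, -0.165, -0.001, -0.0]
wrist_force: [-0.1, -0.1, -2.8]
grip_width: 0.204
gripper_force: 120.0
area 12144.0 dir to cam -20.0
[218 306] [539.  -89.4] r 9.0 ang 70.4 mod60 10.4 near -0.1
[278 223] [544.1 -96.4] r 8.2 ang 10.6 mod60 10.6 near 7.0
[297 215] [544.2 -98.1] r 8.2 ang -1.1 mod60 58.9 near 7.8
[392 232] [ 540.3 -104.8] r 8.2 ang -57.9 mod60 2.1 near 6.5
[428 317] [ 532.5 -105.3] r 8.1 ang -115.1 mod60 4.9 near -0.7
edge len 8.6 normal mod60 36.0
edge len 1.7 normal mod60 4.6
edge len 7.8 normal mod60 30.3
edge len 7.8 normal mod60 33.2
edge len 17.1 normal mod60 37.8
{(-1, -1): [515.0, -119.0], (1, -1): [557.0, -118.8], (1, 1): [556.9, -76.7]}
41 res [-0.1, -0.0, -0.1, -0.0, -0.2, -0.1, -0.2, -0.2, -0.2, -0.2, 0.0, 0.1, 0.2, 0.1, 0.1, -0.0, -0.1, -0.0, -0.1, -0.0, 0.0, -0.1, 0.1, 0.4, 0.3, 0.2, 0.3, 0.2, 0.1, 0.0, 0.0, 0.1, 0.1, 0.1, 0.0, 0.0, -0.1, -0.4, -0.6, -0.8, -0.7]
nut [535.95 -97.84] spread [0.18 0.31] mouth [535.73 -97.09] tcp [ 535.2  -100.58  193.29] toolx deg -19.0
mouth->nut tool xy [0.46 0.64] mouth-tcp tool xy [-0.64 -3.47]
```

The nut is back at 3±1°. Each slow clockwise pass has ended there: it drives at about 0.1 N m, then the socket slips as the nut hits its stop. So it is at the stop. Last step: reseat where insertion worked with the nut at this angle, nudge slightly clockwise without overrunning, and hold.

```bash
T='from cell import manip; s=manip.observe(); print("TZ",s["wrist_torque"].round(2),s["joints"][5].round(3),s["effort"][5].round(2),s["wrist_force"].round(1),s["eef_pos"].round(1),s["clock"])'
python3 -m crank '[[[0,0,0],-0.11],[[0.0013,-0.0002,0],-0.1],[[0,0,0.012],0],[[0,0,0.01],0],[[0,0,0.003],0],[[0,0,0.001],0],[[0,0,0],0],[[0,0,0],0]]' >/dev/null; python3 -c "$T"
python3 -m crank '[[[0,0,0.001],0],[[0,0,0],0],[[0,0,0],0]]' >/dev/null; python3 -c "$T"
python3 -m crank '[[[0,0,0.001],0],[[0,0,0],0],[[0,0,0],0]]' >/dev/null; python3 -c "$T"
python3 -m crank '[[[0,0,0.001],0],[[0,0,0],0],[[0,0,0],0]]' >/dev/null; python3 -c "$T"
```

```text
TZ [-0.   -0.01 -0.  ] 1.462 0.04 [-0.4 -0.4 -2.9] [ 537.  -100.7  168.8] 47.05
TZ [ 0.01 -0.03  0.01] 1.461 0.01 [-0.3 -0.6 -1.7] [ 537.1 -100.8  168.1] 47.3
TZ [ 0.01 -0.1   0.04] 1.461 0.0 [ 0.1 -1.   3.6] [ 537.2 -100.8  167.3] 47.55
TZ [-0.04 -0.08 -0.02] 1.461 -0.0 [1.1 0.3 8.5] [ 537.5 -100.8  166.8] 47.8
```

```bash
T='from cell import manip; s=manip.observe(); print("TZ",s["wrist_torque"].round(2),s["joints"][5].round(3),s["effort"][5].round(2),s["wrist_force"].round(1),s["eef_pos"].round(1),s["clock"])'
python3 -m crank '[[[-0.0006,-0.0003,-0.001],0],[[0,0,0],0],[[0,0,0],0]]' >/dev/null; python3 -c "$T"
python3 -m crank '[[[0,0,0.001],0],[[0,0,0],0],[[0,0,0],0]]' >/dev/null; python3 -c "$T"
python3 -m crank '[[[0,0,0.001],0],[[0,0,0],0],[[0,0,0],0]]' >/dev/null; python3 -c "$T"
```

```text
TZ [-0.31  0.04 -0.05] 1.461 0.01 [ 0.4 -1.1  0.2] [ 536.3 -100.5  166.7] 48.05
TZ [-0.38  0.04 -0.03] 1.461 -0.0 [-0.2 -0.5  3.7] [ 536.4 -100.5  165.9] 48.3
TZ [-0.56  0.19  0.05] 1.461 0.01 [-1.1 -3.   1.2] [ 536.2 -100.5  164.5] 48.55
```

```bash
T='from cell import manip; s=manip.observe(); print("TZ",s["wrist_torque"].round(2),s["joints"][5].round(3),s["effort"][5].round(2),s["wrist_force"].round(1),s["eef_pos"].round(1),s["clock"])'
python3 -m crank '[[[0,0.0004,0.002],0],[[0,0,0.002],0],[[0,0,0.001],0],[[0,0,0],0],[[0,0,0],0],[[0,0,0],0]]' >/dev/null; python3 -c "$T"
python3 -m crank '[[[0,0,0.001],0],[[0,0,0],0],[[0,0,0],0]]' >/dev/null; python3 -c "$T"
python3 -m crank '[[[0,0,0],0.015],[[0,0,0],0],[[0,0,0],0],[[0,0,0],0]]' >/dev/null; python3 -c "$T"
```

```text
TZ [-0.12  0.08 -0.01] 1.46 0.02 [-0.5 -0.5  8.8] [ 536.7 -100.7  160.5] 49.05
TZ [-0.08  0.14 -0.03] 1.46 0.02 [-1.4 -0.3 12.7] [ 537.  -100.8  160.2] 49.3
TZ [-0.06  0.16 -0.1 ] 1.476 -0.08 [ 0.  -0.2 11.5] [ 536.9 -100.8  160. ] 49.6333
```

```bash
T='from cell import manip; s=manip.observe(); print("TZ",s["wrist_torque"].round(2),s["joints"][5].round(3),s["effort"][5].round(2),s["wrist_force"].round(1),s["eef_pos"].round(1),s["clock"])'
python3 -m crank '[[[0,0,0.0005],0.02],[[0,0,0],0],[[0,0,0],0],[[0,0,0],0]]' >/dev/null; python3 -c "$T"
python3 -m crank '[[[0,0,0],0.02],[[0,0,0],0],[[0,0,0],0],[[0,0,0],0]]' >/dev/null; python3 -c "$T"
python3 -m crank '[[[0,0,0],0.02],[[0,0,0],0],[[0,0,0],0],[[0,0,0],0]]' >/dev/null; python3 -c "$T"
python3 -m crank '[[[0,0,0],0.02],[[0,0,0],0],[[0,0,0],0],[[0,0,0],0]]' >/dev/null; python3 -c "$T"
```

```text
TZ [-0.17  0.14 -0.1 ] 1.496 -0.08 [-0.3  0.  14. ] [ 537.  -100.8  159.6] 49.9667
TZ [-0.24  0.22  0.  ] 1.515 0.0 [-1.  -0.5 12. ] [ 536.9 -100.8  159.6] 50.3
TZ [-0.21  0.26 -0.05] 1.536 -0.06 [-2.   0.3 10.1] [ 536.8 -100.8  159.4] 50.6333
TZ [-0.17  0.34  0.02] 1.555 0.04 [-1.  -1.3 11.8] [ 536.8 -100.8  159.4] 50.9667
```

Everything agrees: in the first pass the torque also vanished after exactly 28.6° of turn, at a different tool angle. So the stop is real. I'll finish with the slow clockwise run that left the nut at its stop before, and check the final state.

```bash
T='from cell import manip; s=manip.observe(); print("TZ",s["wrist_torque"].round(2),s["joints"][5].round(3),s["effort"][5].round(2),s["wrist_force"].round(1),s["eef_pos"].round(1),s["clock"])'
python3 -m crank '[[[-0.0001,0,0],0.02],[[0,0,0],0.02],[[-0.0001,0,0],0.02],[[0,0,0],0.02],[[-0.0001,0,0],0.02],[[0,0,0],0.02],[[0,0,0],0]]' >/dev/null; python3 -c "$T"
python3 -m crank '[[[-0.0001,0,0],0.02],[[0,0,0],0.02],[[-0.0001,0,0],0.02],[[0,0,0],0.02],[[-0.0001,0,0],0.02],[[0,0,0.001],0.02],[[0,0,0],0],[[0,0,0],0]]' ; python3 -c "$T"
python3 - <<'E'
from off2 import *
from axis import axis
d=grab('wrist'); measure(d); axis(d)
E
```

```text
TZ [-0.34  0.46 -0.11] 1.677 0.5 [-2.5  0.4 11.8] [ 536.4 -100.7  159.3] 51.55
clock: 52.22
eef_pos: [536.4, -100.7, 159.2]
ee_rot: [0.974, -0.227, 0.001, -0.0]
wrist_force: [-2.5, -0.5, 17.7]
grip_width: 0.205
gripper_force: 124.3
TZ [-0.34  0.64 -0.03] 1.796 0.14 [-2.5 -0.5 17.7] [ 536.4 -100.7  159.2] 52.2167
{(-1, -1): [515.0, -118.9], (1, -1): [557.1, -118.7], (1, 1): [557.0, -76.8]}
41 res [-0.2, -0.3, -0.1, -0.1, -0.1, -0.1, -0.1, -0.2, -0.1, -0.0, 0.1, 0.2, 0.1, 0.2, 0.2, 0.2, 0.1, 0.0, 0.1, 0.1, 0.0, 0.0, 0.0, -0.0, -0.0, 0.1, 0.1, 0.0, -0.0, 0.0, 0.1, -0.0, 0.0, -0.1, -0.0, -0.1, -0.2, -0.1, -0.1, -0.1, -0.2]
nut [536.02 -97.8 ] spread [0.14 0.22] mouth [535.4  -97.19] tcp [ 536.41 -100.71  159.17] toolx deg -26.2
mouth->nut tool xy [0.82 0.27] mouth-tcp tool xy [-2.46 -2.71]
-58 left -14.9 right 9.4 mid -2.75 vals [218, 168, 67, 71, 72, 73, 74, 74, 181, 250, 224]
-50 left -14.8 right 9.7 mid -2.55 vals [218, 246, 68, 71, 72, 72, 74, 73, 135, 249, 223]
-42 left -14.2 right 10.0 mid -2.1 vals [216, 232, 80, 71, 72, 72, 74, 73, 102, 227, 222]
-34 left -14.2 right 10.3 mid -1.95 vals [215, 215, 80, 70, 72, 74, 74, 73, 85, 223, 223]
-28 left -14.3 right 10.5 mid -1.9 vals [216, 215, 82, 71, 88, 90, 91, 83, 75, 223, 224]
y -6 vals x5..25 [72, 72, 72, 72, 72, 95, 155, 166, 166, 166, 165, 152, 138, 136, 136, 136, 138, 155, 189, 212]
y -3 vals x5..25 [73, 72, 73, 73, 72, 75, 127, 169, 171, 171, 171, 161, 142, 136, 137, 144, 174, 215, 220, 219]
y 0 vals x5..25 [74, 74, 74, 74, 74, 83, 146, 164, 164, 172, 198, 192, 147, 187, 218, 220, 220, 220, 220, 220]
y 3 vals x5..25 [74, 75, 75, 75, 85, 145, 217, 248, 249, 249, 237, 178, 212, 219, 219, 220, 220, 220, 221, 221]
```

```bash
python3 -c "
from cell import manip
print(manip.sign_off())"
```

```text
the job is handed in; nothing more can be done
None
```

I handed the job in at about 52 s, with the red 16 mm socket gripped and seated on the clamped castor's nut. I'm fairly sure, but not certain, that the nut is at its stop. The slow clockwise passes kept ending at the same nut angle, about 0.50 rad past the start, but I never felt a firm stop torque. I also did not measure the nut again after the last seating. The blue and yellow sockets were never gripped, though I did not check them again at the end.

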